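# Put the amber bottle away in the pedal-lift dark box

### The job

Put the light-sensitive amber bottle away in the pedal box: press the pedal right down so that the lid swings past upright and stays open by itself, then stand the bottle fully home in the orange seat, which takes it only with its flat sides lined up. Then raise the pedal and ease it all the way back up so that the lid comes down slowly and shuts, never dropping; work the lid only by the pedal, never knock or force the bottle hard against the box, and leave the seedling, the tube rack and the tip box where they stand.

Things in the scene. Friction and masses are not known exactly. Their poses are not given: they have to be found in the camera images.
- darkbox: White box, blue lid, fixed to the bench, 180 mm deep (x) x 210 mm wide (y), rim 190 mm high, walls 5 mm. Origin: on the bench under its middle; -x points out of the front, where the pedal is (roughly to the robot's left), +y roughly away from the robot, +z up. The white shell spans heights 95 to 190 mm and overhangs the pedal's rear: its front face is at x = -90 mm; under it the front is open.
- pedal (a joint): Pedal hinge, rad: 0 = up (lid shut), 0.27 = hard stop at the bottom (lid past upright). The axis is level, along the box's y, 148 mm behind the pad's centre and 62 mm above the bench, so the pad sinks 40 mm and its front tips down. No spring: the lid's weight pushes the pad up with 6 to 16 N at first, nothing at 0.22 rad, and below that holds it down with up to 6 N.
- pad (a point): Centre of the pedal pad's top: blue block with black rubber top, 55 (x) x 40 mm (y) x 14 mm thick, can be pressed on or pinched across its y sides. Top at rest 74 mm (pressed: 34 mm) above the bench, 108 mm before the box's origin, 18 mm before the overhanging shell: a tool pointing straight down is blocked by it, one leaning outward from it by 30 to 45 degrees is not.
- lid (a joint): Lid hinge along the box's rear (+x) upper edge, rad: 0 = shut, 1.57 = upright, 1.92 = fully open on its stop. Rod-linked to the pedal: lid = 7.1 x pedal. Balanced at upright: beyond it the lid stays open; as the pedal is raised it passes upright, then its weight drives the pedal up, and unless the pedal is held back it slams. It must not come down faster than 2.5 rad/s (50 mm/s at the pad).
- lid_plate: The blue lid itself, 184 x 214 x 6 mm; origin at its hinge, its -x axis pointing along the lid to its free edge. The robot must not push on it.
- well (a point): Middle of the floor of the orange seat in the box, 100 mm above the bench, 5 mm before the box's middle. The seat is a 14 mm high block with a rectangular well, 56 mm along x, 44 mm along y (axes as the box), open upward. The box's inside is 170 x 200 mm, its rim 90 mm above this point.
- bottle_mid (a point): Centre of the amber bottle, 40 mm above its underside (80 mm tall, 0.11 to 0.23 kg). Flat-sided body 52 mm (its x) x 40 mm (its y), 46 mm high; blue round cap, 34 mm in diameter, from 14 to 40 mm above this point. Paper labels on the two wide faces. Either way round (half a turn) fits the seat.
- bottle: The same bottle; origin at the centre of its underside.
- seedling: Bystander: black 64 mm square plant pot with a green seedling, 130 mm tall; origin at the centre of its underside.
- tube_rack: Bystander: white rack 68 x 110 mm with capped tubes, 93 mm tall; origin at the centre of its underside.
- tip_box: Bystander: blue and yellow pipette tip box 85 x 120 mm, 64 mm tall; origin at the centre of its underside.
There are look-alikes about, which are no part of the job. Of the things that look like the bottle, the larger one is meant.

How it is judged:
On the way, in this order (a step that is already met when the one before it is completed fails the run):
1. the lid stands open past upright by itself, the robot's hand off the box (value of joint lid above 1.75 rad and contact force between darkbox and the arm below 0.3 N and contact force between darkbox and the fingers below 0.3 N), for 0.3 s.
2. the bottle stands fully home in the seat and is let go, the lid still open (horizontal distance between bottle_mid and well below 0.007 m and z of bottle_mid in the frame of well between 0.034 and 0.046 m and angle between bottle_mid's own z axis and vertical below 0.12 rad and angle between the y axis of bottle_mid and the y axis of well, either way round below 0.15 rad and linear speed of bottle below 0.02 m/s and contact force between bottle and the arm below 0.3 N and contact force between bottle and the fingers below 0.3 N and value of joint lid above 1.75 rad), for 0.2 s.
At the end, for the whole second after the job is handed in: Lid shut (< 0.06 rad) and pedal up (< 0.01 rad); bottle at rest in the seat: centre within 7 mm of its middle and 34 to 46 mm above its floor, upright within 0.12 rad, flats lined up within 0.15 rad; bystanders within 20 mm of where they stood (value of joint lid below 0.06 rad and value of joint pedal below 0.01 rad and horizontal distance between bottle_mid and well below 0.007 m and z of bottle_mid in the frame of well between 0.034 and 0.046 m and angle between bottle_mid's own z axis and vertical below 0.12 rad and angle between the y axis of bottle_mid and the y axis of well, either way round below 0.15 rad and linear speed of bottle below 0.02 m/s and distance of each of seedling, tube_rack, tip_box from where it was at the start of the episode below 0.02 m); the robot touches nothing.
It fails at once if the lid drops: it comes down faster than 2.5 rad/s (velocity of joint lid below -2.5 rad/s).
It fails at once if the robot pushes on the lid itself with more than 2 N (contact force between lid_plate and the fingers above 2 N or contact force between lid_plate and the arm above 2 N).
It fails at once if the bottle is struck or forced against the box with more than 50 N, or tipped more than 0.7 rad (contact force between bottle and darkbox above 50 N or angle between bottle_mid's own z axis and vertical above 0.7 rad).
It fails at once if a bystander is shoved more than 30 mm or tipped over (distance of any of seedling, tube_rack, tip_box from where it was at the start of the episode above 0.03 m or angle between any of seedling, tube_rack, tip_box's own z axis and vertical above 0.5 rad).
It also fails if it takes over 72 s, if anything falls off the work surface, if the arm or the gripper's body presses on something with over 40 N, if the wrist force passes 120 N, or if a joint passes its speed limit or range.

### The arm

A 7-joint arm with a two-finger parallel gripper is mounted at the origin on the work surface. World frame = base frame: x ahead of the robot, y to its left, z up, the work surface at z = 0. Lengths are in m, angles in rad, forces in N, time in s.
With the tool pointing down it reaches from about 0.4 to 0.85 m from the base axis. Payload 4.5 kg.
Tool frame: the origin (TCP) lies at the very end of the fingers, on their centre line; the grasp point (between the pads) lies 19 mm behind it; z points along the fingers, x is the direction in which the jaws open and shut, and the axes are right-handed (so a half turn about z gives the same grasp; the last joint's range is limited). The gripper opens to 88 mm and grips with 3 to 60 N. Pads are 18 mm wide; open, the fingers measure 123 mm over their backs; the gripper's body (75 mm by 187 mm) begins 45 mm behind the grasp point.
Start: joints at [-1.185, 0.689, -0.195, 1.565, 0.157, 0.902, -0.215], TCP at [0.215, 0.587, 0.239] pointing down, gripper open.
Joint ranges: [-3.01, 3.01], [-0.46, 2.08], [-1.47, 1.51], [0.13, 2.56], [-1, 4.14], [0.04, 2.09], [-2.66, 2.66]. Speed limits (rad/s): [2.57, 2.57, 3.14, 3.14, 3.14, 3.14, 3.14].

### API

Orientations are given as a unit quaternion [x, y, z, w].
In Python, from station import manip, imaging, workorder, spotter gives the robot as it stands. The module is installed in compiled form; this text tells all that it offers.
- The arm moves only by the tool play_rows, never from a script. Its argument "plan" is one flat list of numbers, 7 for each row, row after row: the shift along the tool's x, y, z in cm, then the turn, a rotation vector about the tool's x, y, z in degrees, then the opening, from 0 (shut) to 1 (fully open). In form: [tx, ty, tz, rx, ry, rz, claw, tx, ty, tz, rx, ry, rz, claw, ...]. A call has 1 to 20 rows; each row shifts and turns the commanded pose from where the row before left it, along the tool's axes as they then stand; what a row does not reach is not made up. A row lasts 1/10 s, in which the tool goes at most 50 mm and 8.59 degrees, less where a joint would pass 70% of its speed; a pose out of reach is approached as far as the arm can. A call with a gripper value outside its range is refused whole. The fingers move at their own pace and stop on an object; "squeeze" is the grip in N (left out, the last holds). Time passes only in rows, so rows that do not move let the fingers close. It gives the time, the measured TCP pose, the force and the opening at its end, in the units of the state.
- manip.read_state(): the state, without advancing time (a new reading comes with each control period).
- imaging.read_camera(name): name is "scene" or "top" or "wrist"; returns a dict with "color" (384x512x3 uint8, red, green, blue), "fx", "fy", "cx", "cy" (pixels), "cam_to_world" (4x4, takes a point from camera to world coordinates); the wrist camera has in their place "hand_eye" (4x4, takes a point from camera to tool coordinates, whose origin is the TCP and whose axes are the tool frame's). Camera axes: x right, y up, looking along -z (the intrinsics and any distortion apply to the point x, -y, -z); pixel columns grow to the right and rows downward; lengths in m; the calibration is good to about 2 mm. A picture is of the moment at which its call begins: read the wrist's pose just before it. There is no depth.
- workorder.hand_in(): hands the job in, once; it reports no verdict.
Trained networks look in a picture, given as the dict that the camera call returned (one of the last four; its "shot" number tells which), for a name from the list of things; names that differ only in an ending like _2 or _b are one class to them, and where a whole thing is asked for, a point or a joint stands for the part that bears it (a point fixed in the world has none). Each returns a list of dicts, best first, with "conf" (0 to 1); they miss things now and then, are a little off and sometimes report something else, mostly with a low value. They report only what shows in the picture. A call takes as long as a camera call. They do not tell look-alikes from the thing itself.
- spotter.boxes_of(query, picture): "box" ([left, top, right, bottom] in pixels, round what is visible of it).
- spotter.silhouettes(query, picture): "mask" (384x512 bool, what is visible of it) and "box" ([left, top, right, bottom] in pixels, round what is visible of it).
The state is a dict: "clock": time; "joints": joint angles; "qvel": joint speeds; "tau": joint torques, N m; "eef_pos": TCP position; "tool_rot": TCP orientation; "ft_force": force on the tool from outside, world axes, zero at the start; "moment": the same for the moment, N m; "opening": opening from 0.0 (shut) to 1.0 (fully open).
Only numpy, scipy, OpenCV 4.12 (cv2) and the standard library are available. Lean on these libraries where they do the work, as an engineer would, in place of code of your own. Each camera call takes 0.05 s, during which the arm holds its last target.

## Working session

There is one attempt and no reset: what is moved stays moved. The work goes in short steps, Python scripts to look and compute and a tool call to move; the robot and the scene stay as the last step left them, time stands still between calls to the robot, and variables do not carry over. Pictures are saved under pics/ and viewed, and the job is handed in when it is done.

Besides the shell and the picture viewer there is one more tool, called after "Call:" as name(argument=value, ...) on one line, values as JSON. play_rows: Moves the arm, as the interface text tells. Its arguments: {"type":"object","properties":{"plan":{"type":"array"},"squeeze":{"type":"number"}},"required":["plan"]}

```bash
mkdir -p pics
cat > h.py <<'E'
from station import manip, imaging, workorder, spotter
import numpy as np, cv2
from scipy.spatial.transform import Rotation as R
def shot(n,f):
    s=manip.read_state(); p=imaging.read_camera(n)
    cv2.imwrite('pics/'+f,p['color'][:,:,::-1])
    if 'hand_eye' in p:
        T=np.eye(4);T[:3,:3]=R.from_quat(s['tool_rot']).as_matrix();T[:3,3]=s['eef_pos'];p['c2w']=T@np.array(p['hand_eye'])
    else: p['c2w']=np.array(p['cam_to_world'])
    return p
def ray(p,u,v):
    d=np.array([(u-p['cx'])/p['fx'],-(v-p['cy'])/p['fy'],-1.])
    M=p['c2w'];return M[:3,3],M[:3,:3]@d
def onz(p,u,v,z):
    o,d=ray(p,u,v);return o+d*(z-o[2])/d[2]
def proj(p,X):
    M=np.linalg.inv(p['c2w']);c=M[:3,:3]@np.asarray(X)+M[:3,3]
    return p['cx']+p['fx']*c[0]/-c[2], p['cy']-p['fy']*c[1]/-c[2]
E
python3 - <<'E'
from h import *
np.set_printoptions(precision=4,suppress=True)
print(manip.read_state())
for n in ['scene','top','wrist']:
    p=shot(n,n+'0.png'); print(n,[k for k in p],p['fx'],p['fy'],p['cx'],p['cy']);print(p['c2w'])
    for q in ['darkbox','pad','lid_plate','bottle','seedling','tube_rack','tip_box']:
        print(q,[(np.round(b['box']).astype(int).tolist(),round(b['conf'],2)) for b in spotter.boxes_of(q,p)])
E
```

```text
{'clock': 0.0, 'joints': array([-1.1852,  0.69  , -0.1945,  1.5663,  0.1573,  0.9025, -0.2151]), 'qvel': array([ 0.0007,  0.0008, -0.0008,  0.0016, -0.001 , -0.0001,  0.0007]), 'tau': array([ -0.    , -52.7576,  -1.2668, -15.3438,  -0.0526,   0.0064,
         0.0002]), 'eef_pos': array([0.2152, 0.5861, 0.2379]), 'tool_rot': array([ 0.8199,  0.5725, -0.0007,  0.0006]), 'ft_force': array([ 1.3171, -0.1108,  0.6482]), 'moment': array([-0.0396, -0.013 ,  0.0247]), 'opening': 1.000047332922847}
scene ['color', 'fx', 'fy', 'cx', 'cy', 'cam_to_world', 'shot', 'c2w'] 404.4222566125352 404.4222566125352 249.89134194944808 191.8077705159955
[[-0.1766 -0.8125  0.5556  1.116 ]
 [ 0.9842 -0.1509  0.0923  0.0457]
 [ 0.0089  0.5631  0.8263  0.9575]
 [ 0.      0.      0.      1.    ]]
darkbox [([162, 134, 278, 246], 0.96)]
pad [([246, 216, 267, 233], 0.58)]
lid_plate [([162, 134, 276, 234], 0.65)]
bottle [([372, 237, 401, 262], 0.95), ([369, 272, 391, 300], 0.67)]
seedling [([380, 167, 426, 216], 0.62)]
tube_rack [([78, 190, 133, 235], 0.82)]
tip_box [([119, 156, 167, 194], 0.61), ([158, 135, 275, 2
[... 254 characters left out ...]
837]
 [ 0.      0.      0.      1.    ]]
darkbox [([224, 131, 333, 248], 0.93)]
pad []
lid_plate [([220, 132, 335, 244], 0.67)]
bottle [([96, 180, 123, 203], 0.85), ([110, 146, 128, 168], 0.63)]
seedling [([70, 231, 119, 269], 0.86)]
tube_rack [([364, 165, 417, 196], 0.66)]
tip_box [([343, 218, 400, 249], 0.68)]
wrist ['color', 'fx', 'fy', 'cx', 'cy', 'hand_eye', 'shot', 'c2w'] 283.5343361764019 283.5343361764019 254.67744686788612 190.77487374443592
[[ 0.3443 -0.9061 -0.246   0.1543]
 [ 0.9389  0.3322  0.0905  0.6104]
 [-0.0003 -0.2621  0.965   0.3837]
 [ 0.      0.      0.      1.    ]]
darkbox []
pad []
lid_plate []
bottle []
seedling [([146, 326, 170, 335], 0.55)]
tube_rack []
tip_box []
```

Run:
```python
import cv2
a=cv2.imread('pics/scene0.png');b=cv2.imread('pics/top0.png')
cv2.imwrite('pics/s1.png',cv2.resize(a[110:320,60:440],None,fx=2.1,fy=2.1,interpolation=cv2.INTER_CUBIC))
cv2.imwrite('pics/t1.png',cv2.resize(b[110:290,50:430],None,fx=2.1,fy=2.1,interpolation=cv2.INTER_CUBIC))
```

```text
(no output)
```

View pics/s1.png

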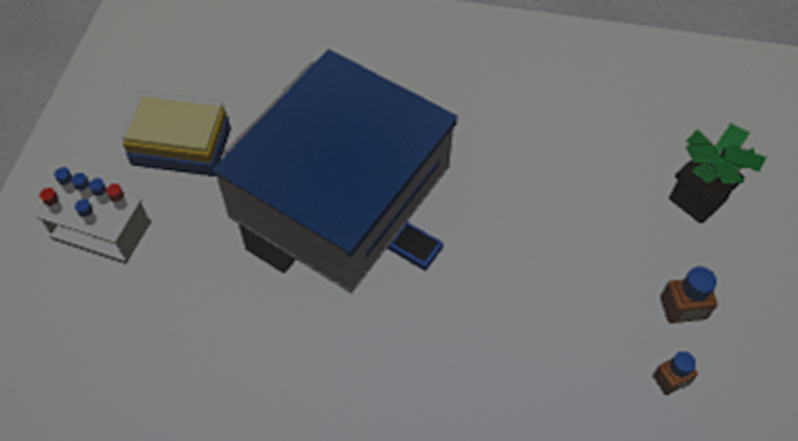

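View pics/t1.png

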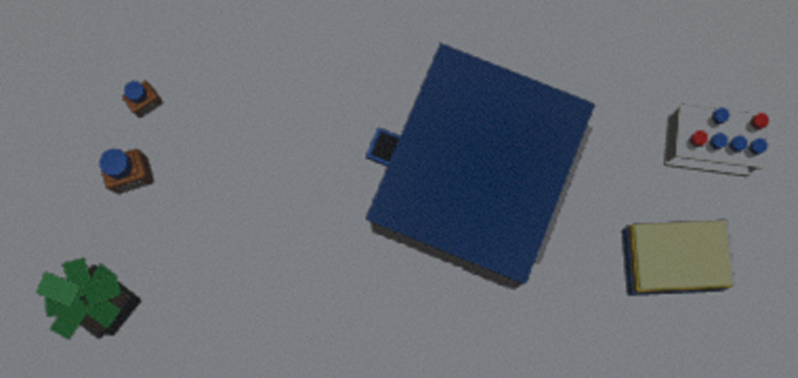

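```bash
cat > fit.py <<'E'
from h import *
from scipy.optimize import least_squares
np.set_printoptions(precision=4,suppress=True)
P={n:shot(n,n+'1.png') for n in ['scene','top']}
C={}
for n,p in P.items():
    hsv=cv2.cvtColor(p['color'],cv2.COLOR_RGB2HSV)
    m=cv2.inRange(hsv,(100,120,20),(125,255,255))
    k,l,st,_=cv2.connectedComponentsWithStats(m)
    i=1+np.argmax(st[1:,4]); m=(l==i).astype(np.uint8)
    m=cv2.morphologyEx(m,cv2.MORPH_OPEN,np.ones((9,9),np.uint8))
    c=max(cv2.findContours(m,cv2.RETR_EXTERNAL,cv2.CHAIN_APPROX_NONE)[0],key=cv2.contourArea)
    a=cv2.approxPolyDP(cv2.convexHull(c),8,True)[:,0].astype(float)
    # refine: fit lines to sides
    cc=c[:,0].astype(float);L=[]
    for j in range(len(a)):
        A,B=a[j],a[(j+1)%len(a)];d=B-A;Ln=np.hypot(*d);d/=Ln
        t=(cc-A)@d; s=abs((cc-A)@[-d[1],d[0]])
        q=cc[(t>.15*Ln)&(t<.85*Ln)&(s<4)]
        vx,vy,x,y=cv2.fitLine(q.astype(np.float32),cv2.DIST_HUBER,0,.01,.01).ravel();L.append(np.cross([x,y,1],[x+vx,y+vy,1]))
    pts=[]
    for j in range(len(L)):
        x=np.cross(L[j-1],L[j]);pts.append(x[:2]/x[2])
    C[n]=np.array(pts);print(n,C[n]); print(np.array([onz(p,*q,.196) for q in C[n]]))
def model(v):
    c,s=np.cos(v[2]),np.sin(v[2])
    out=[]
    for x,y in [(-92,-107),(92,-107),(92,107),(-92,107)]:
        x/=1000;y/=1000
        out.append([v[0]+c*x-s*y,v[1]+s*x+c*y,.197])
    return out
def f(v):
    r=[]
    for n in P:
        for X in model(v):
            d=C[n]-proj(P[n],X); r+=list(d[np.argmin((d**2).sum(1))])
    return r
for y0 in [-2.2,-1.9,-1.57]:
    r=least_squares(f,[.63,-.08,y0],loss='soft_l1');print(r.x,r.cost,np.array(r.fun).round(1))
E
python3 fit.py
```

```text
scene [[215.5336 133.7673]
 [276.3553 165.3994]
 [227.2328 230.2324]
 [161.7305 190.8104]]
[[ 0.4454 -0.1559  0.196 ]
 [ 0.5174  0.0093  0.196 ]
 [ 0.7107 -0.0694  0.196 ]
 [ 0.638  -0.2372  0.196 ]]
top [[259.8136 131.2655]
 [331.8409 159.526 ]
 [299.3016 244.0531]
 [224.3722 213.6785]]
[[ 0.7071 -0.0736  0.196 ]
 [ 0.6363 -0.2376  0.196 ]
 [ 0.4437 -0.1546  0.196 ]
 [ 0.5147  0.0104  0.196 ]]
[ 0.5768 -0.1131 -1.9745] 6.789932527637336 [-1.9  0.9 -0.3  1.2  1.3  0.   0.6  0.1  1.4 -0.  -0.6 -0.6 -0.9  1.3
  1.3  1.9]
[ 0.5768 -0.1131 -1.9745] 6.789932527637177 [-1.9  0.9 -0.3  1.2  1.3  0.   0.6  0.1  1.4 -0.  -0.6 -0.6 -0.9  1.3
  1.3  1.9]
[ 0.5768 -0.1131 -1.9745] 6.789932527637379 [-1.9  0.9 -0.3  1.2  1.3  0.   0.6  0.1  1.4 -0.  -0.6 -0.6 -0.9  1.3
  1.3  1.9]
```

```bash
cat >> h.py <<'E'
BX=np.array([.5768,-.1131]);BY=-1.9745
def setbox(x,y,yaw):
    global BX,BY
    BX=np.array([x,y]);BY=yaw
def tobox(X):
    c,s=np.cos(BY),np.sin(BY);d=np.asarray(X)[:2]-BX
    return np.array([c*d[0]+s*d[1],-s*d[0]+c*d[1],X[2]])
def toworld(b):
    c,s=np.cos(BY),np.sin(BY)
    return np.array([BX[0]+c*b[0]-s*b[1],BX[1]+s*b[0]+c*b[1],b[2]])
E
python3 - <<'E'
from h import *
np.set_printoptions(precision=4,suppress=True)
for n in ['scene','top']:
    p=shot(n,n+'2.png')
    a=p['color'][:,:,::-1]
    for q in ['bottle','pad']:
        for b in spotter.silhouettes(q,p):
            m=b['mask'];v,u=np.nonzero(m);print(n,q,round(b['conf'],2),np.round(b['box']),m.sum(),'z40',onz(p,u.mean(),v.mean(),.04),'z74box',tobox(onz(p,u.mean(),v.mean(),.074)))
    if n=='scene':
        x0,y0,x1,y1=360,230,410,310
        cv2.imwrite('pics/c1.png',cv2.resize(a[y0:y1,x0:x1],None,fx=7,fy=7,interpolation=cv2.INTER_CUBIC))
        x0,y0,x1,y1=235,195,285,245
        cv2.imwrite('pics/c2.png',cv2.resize(a[y0:y1,x0:x1],None,fx=9,fy=9,interpolation=cv2.INTER_CUBIC))
    for yy in (-20,0,20):
      print([np.round(proj(p,toworld([x/1000,yy/1000,.074])),1) for x in (-135.5,-108,-80.5)])
E
```

```text
scene bottle 0.79 [371. 274. 392. 300.] 256 z40 [0.7109 0.2984 0.04  ] z74box [-0.4284 -0.0208  0.074 ]
scene bottle 0.75 [373. 238. 401. 265.] 555 z40 [0.6118 0.3144 0.04  ] z74box [-0.405  -0.1146  0.074 ]
scene pad 0.92 [244. 214. 269. 239.] 345 z40 [ 0.6031 -0.0178  0.04  ] z74box [-0.1076  0.0033  0.074 ]
[array([272. , 225.3]), array([262.7, 220. ]), array([253.6, 214.8])]
[array([267.8, 231.1]), array([258.4, 225.8]), array([249.3, 220.5])]
[array([263.5, 237.1]), array([254.1, 231.6]), array([244.8, 226.3])]
top bottle 0.61 [ 98. 181. 122. 202.] 408 z40 [0.6057 0.3156 0.04  ] z74box [-0.3932 -0.1446  0.074 ]
top bottle 0.53 [108. 147. 127. 169.] 221 z40 [0.6976 0.2999 0.04  ] z74box [-0.4142 -0.0566  0.074 ]
top pad 0.67 [224. 174. 241. 186.] 187 z40 [ 0.6312 -0.0025  0.04  ] z74box [-0.119  -0.0006  0.074 ]
[array([222.7, 183.7]), array([232.7, 187.7]), array([242.7, 191.7])]
[array([225.7, 176.6]), array([235.6, 180.6]), array([245.6, 184.6])]
[array([228.7, 169.6]), array([238.6, 173.5]), array([248.6, 177.5])]
```

View pics/c1.png

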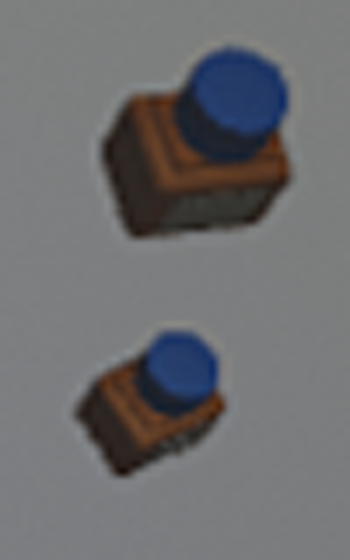

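View pics/c2.png

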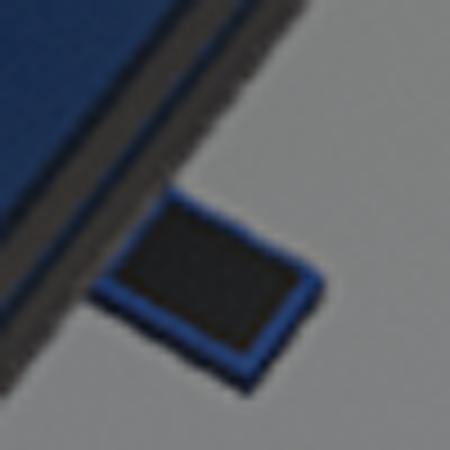

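```bash
cat >> h.py <<'E'
def pose_tool(L):  # jaws x=+yb, z leaning L deg: z = sinL xb - cosL zb
    L=np.radians(L);xb=np.array([np.cos(BY),np.sin(BY),0]);yb=np.array([-np.sin(BY),np.cos(BY),0]);z=np.sin(L)*xb-np.cos(L)*np.array([0,0,1])
    return np.column_stack([yb,np.cross(z,yb),z])
def go(Rt,pt,s=None):
    s=s or manip.read_state();Rc=R.from_quat(s['tool_rot']).as_matrix()
    rv=R.from_matrix(Rc.T@Rt).as_rotvec(degrees=True)
    print('now',np.round(s['eef_pos'],4),'turn(tool deg)',np.round(rv,2),'then shift after turn cm',np.round(Rt.T@(np.asarray(pt)-s['eef_pos'])*100,2),'shift before turn cm',np.round(Rc.T@(np.asarray(pt)-s['eef_pos'])*100,2),'F',np.round(s['ft_force'],1),'op',round(s['opening'],3),'t',round(s['clock'],2))
E
python3 - <<'E'
from h import *
Rt=pose_tool(35)
c=toworld([-.108,0,.067])
print(c, Rt)
go(Rt,c-Rt[:,2]*.14)
go(pose_tool(0),c-Rt[:,2]*.14)
E
```

```text
[ 0.61922531 -0.01378186  0.067     ] [[ 0.9196124  -0.32178502 -0.2253163 ]
 [-0.39282697 -0.75330238 -0.527468  ]
 [ 0.          0.57357644 -0.81915204]]
now [0.2153 0.5867 0.2387] turn(tool deg) [-26.88 -28.31  89.79] then shift after turn cm [60.73 22.39 22.64] shift before turn cm [-34.44  59.02   5.7 ] F [-0.2  0.  -0.8] op 1.0 t 1.6
now [0.2153 0.5867 0.2387] turn(tool deg) [-0.   -0.   92.98] then shift after turn cm [60.73 31.33  5.7 ] shift before turn cm [-34.44  59.02   5.7 ] F [-0.2  0.  -0.8] op 1.0 t 1.6
```

Call:
play_rows(plan=[-2.3,3.95,-0.3,0,0,0,1,-2.3,3.95,-0.3,0,0,0,1,-2.3,3.95,-0.3,0,0,0,1,-2.3,3.95,-0.3,0,0,0,1,-2.3,3.95,-0.3,0,0,0,1,-2.3,3.95,0,0,0,0,1,-2.3,3.95,0,0,0,0,1,-2.3,3.95,0,0,0,0,1,-2.3,3.95,0,0,0,0,1,-2.3,3.95,0,0,0,0,1,-2.3,3.95,0,0,0,0,1,-2.3,3.95,0,0,0,0,1,-2.3,3.95,0,0,0,0,1,-2.3,3.95,0,0,0,0,1,-2.3,3.95,0,0,0,0,1])

```text
clock: 3.1
eef_pos: [0.6537, 0.0571, 0.2538]
tool_rot: [0.82, 0.572, 0.0, -0.0]
ft_force: [0.8, 0.2, -0.3]
opening: 1.001
```

Call:
play_rows(plan=[0,0,0,0,0,7.75,1,0,0,0,0,0,7.75,1,0,0,0,0,0,7.75,1,0,0,0,0,0,7.75,1,0,0,0,0,0,7.75,1,0,0,0,0,0,7.75,1,0,0,0,0,0,7.75,1,0,0,0,0,0,7.75,1,0,0,0,0,0,7.75,1,0,0,0,0,0,7.75,1,0,0,0,0,0,7.75,1,0,0,0,0,0,7.75,1,0,0,0,0,0,0,1])

```text
clock: 4.4
eef_pos: [0.6526, 0.059, 0.2536]
tool_rot: [0.98, -0.201, -0.0, 0.0]
ft_force: [-0.5, 0.0, 0.3]
opening: 1.0
```

Run:
```python
from h import *
Rt=pose_tool(35)
c=toworld([-.108,0,.067])
go(Rt,c-Rt[:,2]*.14)
print(manip.read_state()['joints'])
p=shot('wrist','w1.png')
for x,y in [(-135.5,-20),(-80.5,-20),(-80.5,20),(-135.5,20)]: print(proj(p,toworld([x/1000,y/1000,.074])))
```

```text
now [0.6526 0.059  0.2536] turn(tool deg) [-3.498e+01  1.000e-02 -3.000e-02] then shift after turn cm [-0.21 -4.14  5.88] shift before turn cm [-0.21 -0.02  7.19] F [-0.5  0.   0.3] op 1.0 t 4.4
[-0.27028195  0.72307455  0.21115747  1.46089473 -0.16794735  0.97545132
 -0.42029803]
(np.float64(235.19032223337115), np.float64(216.65131337877332))
(np.float64(235.98101368410656), np.float64(257.45751637818546))
(np.float64(267.52883178546404), np.float64(257.4584723888495))
(np.float64(268.06177796779957), np.float64(216.6506889757334))
```

View pics/w1.png

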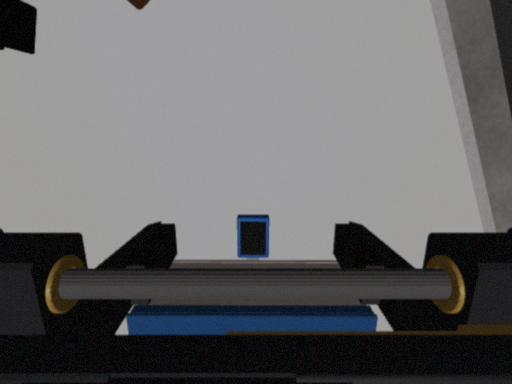

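Call:
play_rows(plan=[0,0,0,-7,0,0,1,0,0,0,-7,0,0,1,0,0,0,-7,0,0,1,0,0,0,-7,0,0,1,0,0,0,-7,0,0,1,-0.1,-2.1,3,0,0,0,1,-0.1,-2,2.9,0,0,0,1,0,0,0,0,0,0,1,0,0,0,0,0,0,1])

```text
clock: 5.35
eef_pos: [0.6508, 0.0589, 0.1823]
tool_rot: [0.934, -0.191, -0.061, 0.295]
ft_force: [0.2, -0.1, 1.2]
opening: 1.001
```

Run:
```python
from h import *
Rt=pose_tool(35)
c=toworld([-.108,0,.067])
go(Rt,c+Rt[:,2]*.012)
print(manip.read_state()['joints'])
p=shot('wrist','w2.png')
print([np.round(proj(p,toworld([x/1000,y/1000,.074]))) for x,y in [(-135.5,-20),(-80.5,-20),(-80.5,20),(-135.5,20)]])
```

```text
now [0.6508 0.0589 0.1823] turn(tool deg) [0.04 0.03 0.08] then shift after turn cm [-0.05 -0.12 15.19] shift before turn cm [-0.04 -0.13 15.19] F [ 0.2 -0.1  1.2] op 1.001 t 5.35
[-0.54333193  1.05000527  0.43000596  1.18718963  0.10821748  1.34015559
 -0.69240691]
[array([231., 167.]), array([234., 203.]), array([271., 203.]), array([274., 167.])]
```

View pics/w2.png

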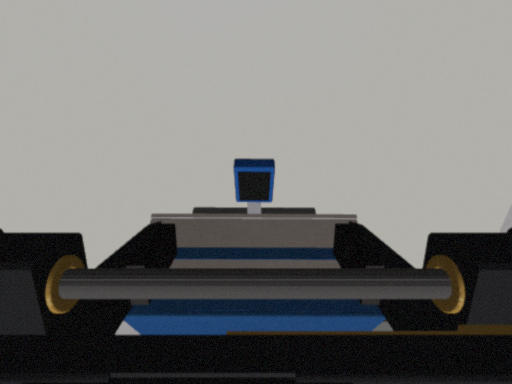

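Call:
play_rows(plan=[0.05,-0.1,3.5,0,0,0,1,0,0,3.5,0,0,0,1,0,0,3,0,0,0,1,0,0,2,0,0,0,1,0,0,1.6,0,0,0,1,0,0,1.6,0,0,0,1,0,0,0,0,0,0,1])

```text
clock: 6.1
eef_pos: [0.6173, -0.022, 0.0579]
tool_rot: [0.934, -0.192, -0.06, 0.295]
ft_force: [-0.6, -1.1, -0.9]
opening: 1.0
```

Call:
play_rows(plan=[0,0,0,0,0,0,0.6,0,0,0,0,0,0,0.4,0,0,0,0,0,0,0.3,0,0,0,0,0,0,0.2,0,0,0,0,0,0,0.2,0,0,0,0,0,0,0.2,0,0,0,0,0,0,0.2], squeeze=50)

```text
clock: 6.8
eef_pos: [0.6163, -0.0198, 0.0568]
tool_rot: [0.934, -0.191, -0.061, 0.295]
ft_force: [-2.1, 1.5, 2.7]
opening: 0.448
```

Run:
```python
from h import *
Rt=pose_tool(35)
c=toworld([-.108,0,.067])
go(Rt,c+Rt[:,2]*.012)
p=shot('wrist','w3.png')
```

```text
now [ 0.6163 -0.0198  0.0568] turn(tool deg) [0.02 0.13 0.01] then shift after turn cm [ 0.03  0.04 -0.02] shift before turn cm [ 0.03  0.04 -0.02] F [-2.1  1.5  2.7] op 0.448 t 6.8
```

View pics/w3.png

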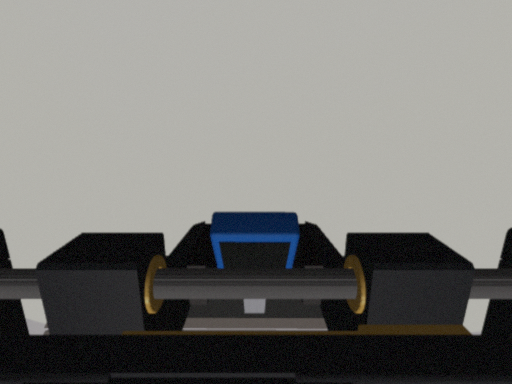

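```bash
cat > arc.py <<'E'
from h import *
import sys
dth=float(sys.argv[1]);th0=float(sys.argv[2]); L=float(sys.argv[3])
# tool pose in box xz plane; current lean L at th0; print constant per-row twist
s=manip.read_state();b=tobox(s['eef_pos']);print('tcp box mm',b*1000)
Rc=R.from_quat(s['tool_rot']).as_matrix()
ax=toworld([.04,0,.062]); yb=toworld([0,1,0])-toworld([0,0,0])
# front tips down: rotate about -? test: pad at -x from axis must go down
for sg in (1,-1):
    Q=R.from_rotvec(sg*dth*yb).as_matrix(); n=ax+Q@(s['eef_pos']-ax)
    if (n[2]<s['eef_pos'][2])==(dth>0):
        print('t cm',Rc.T@(n-s['eef_pos'])*100,'r deg',R.from_matrix(Rc.T@Q@Rc).as_rotvec(degrees=True), 'total world',n)
E
python3 arc.py 0.018 0 35; python3 arc.py 0.27 0 35
```

```text
tcp box mm [-101.33952885   -0.30193523   56.77491323]
t cm [ 0.0004889  -0.13635955  0.21498273] r deg [-1.03132148e+00 -8.28152573e-05  2.29281935e-03] total world [ 0.6162853  -0.01989585  0.05423179]
tcp box mm [-101.33952885   -0.30193523   56.77491323]
t cm [ 0.0077906  -1.61902785  3.44577229] r deg [-1.54698222e+01 -1.24222886e-03  3.43922903e-02] total world [ 0.61377224 -0.02577893  0.01926452]
```

Call:
play_rows(plan=[0,-0.136,0.215,-1.03,0,0,0.2,0,-0.136,0.215,-1.03,0,0,0.2,0,-0.136,0.215,-1.03,0,0,0.2,0,-0.136,0.215,-1.03,0,0,0.2,0,-0.136,0.215,-1.03,0,0,0.2,0,0,0,0,0,0,0.2], squeeze=55)

```text
clock: 7.45
eef_pos: [0.6159, -0.0208, 0.0441]
tool_rot: [0.92, -0.188, -0.07, 0.337]
ft_force: [-3.5, 3.7, 6.1]
opening: 0.447
```

```bash
python3 arc.py 0.18 0 35
python3 - <<'E'
from h import *
print(manip.read_state()['ft_force'])
p=shot('scene','s3.png');cv2.imwrite('pics/s3b.png',cv2.resize(p['color'][100:280,130:350,::-1],None,fx=3,fy=3))
E
```

```text
tcp box mm [-100.26903144   -0.29390496   44.14194258]
t cm [ 0.00475736 -1.1874917   2.24733744] r deg [-1.03132212e+01 -5.00181155e-03  1.91889526e-02] total world [ 0.61377195 -0.02580007  0.01931816]
[-3.50537609  3.67148882  6.11580599]
```

View pics/s3b.png

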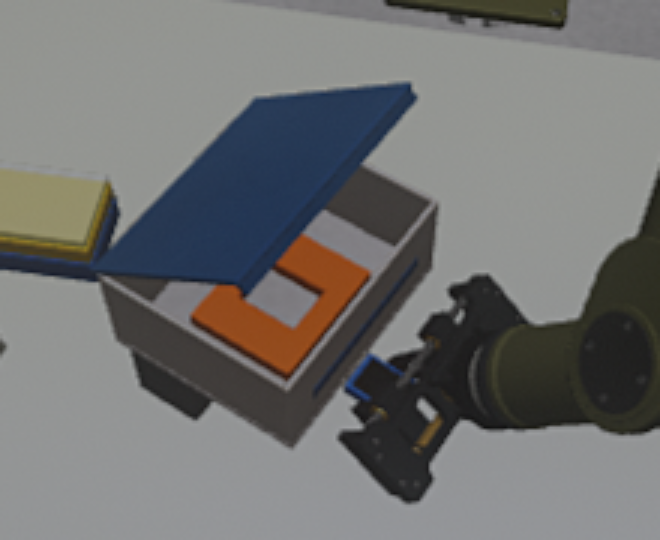

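Call:
play_rows(plan=[0,-0.136,0.215,-1.03,0,0,0.2,0,-0.136,0.215,-1.03,0,0,0.2,0,-0.136,0.215,-1.03,0,0,0.2,0,-0.136,0.215,-1.03,0,0,0.2,0,-0.136,0.215,-1.03,0,0,0.2,0,-0.136,0.215,-1.03,0,0,0.2,0,-0.136,0.215,-1.03,0,0,0.2,0,-0.136,0.215,-1.03,0,0,0.2,0,-0.136,0.215,-1.03,0,0,0.2,0,-0.136,0.215,-1.03,0,0,0.2,0,-0.02,0.03,0,0,0,0.2,0,0,0,0,0,0,0.2])

```text
clock: 8.7
eef_pos: [0.6138, -0.0259, 0.0186]
tool_rot: [0.886, -0.182, -0.087, 0.418]
ft_force: [-6.3, 3.3, 0.9]
opening: 0.449
```

```bash
python3 arc.py 0.01 0 35
python3 - <<'E'
from h import *
print(manip.read_state()['ft_force'])
p=shot('scene','s4.png');cv2.imwrite('pics/s4b.png',cv2.resize(p['color'][100:280,130:350,::-1],None,fx=3,fy=3))
E
```

```text
tcp box mm [-94.68110717  -0.24084079  18.61349593]
t cm [ 0.0002821  -0.07577989  0.11949289] r deg [-5.72956435e-01 -1.86625966e-04  1.23429375e-03] total world [ 0.61359874 -0.02634064  0.01726888]
[-6.29226514  3.30258849  0.88097016]
```

View pics/s4b.png

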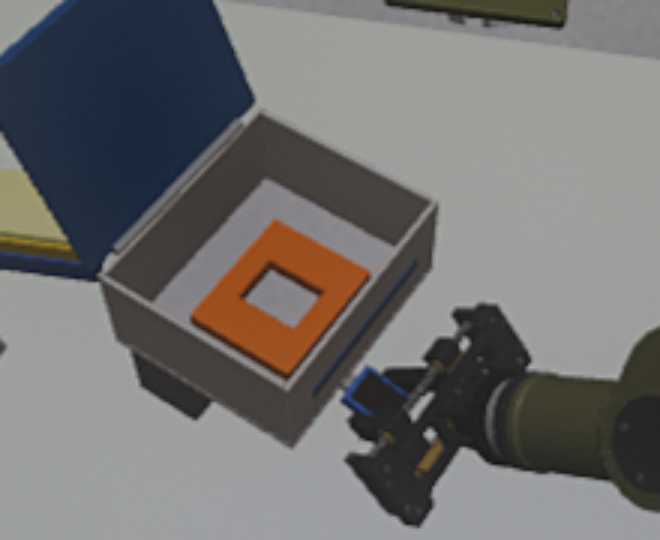

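Call:
play_rows(plan=[0,0,0,0,0,0,0.5,0,0,0,0,0,0,0.65,0,0,0,0,0,0,0.8,0,0,0,0,0,0,0.9,0,0,0,0,0,0,0.9,0,0,-1,0,0,0,0.9,0,0,-2,0,0,0,0.9,0,0,-3,0,0,0,0.9,0,0,-4,0,0,0,0.9,0,0,-4,0,0,0,0.9,0,0,-3,0,0,0,0.9,0,0,0,0,0,0,0.9,0,0,0,0,0,0,0.9])

```text
clock: 10.05
eef_pos: [0.6663, 0.0943, 0.1273]
tool_rot: [0.886, -0.181, -0.085, 0.417]
ft_force: [0.2, -0.4, 0.3]
opening: 0.897
```

Run:
```python
from h import *
print(manip.read_state()['joints'])
go(pose_tool(0),[.61,.315,.25])
p=shot('scene','s5.png');cv2.imwrite('pics/s5b.png',cv2.resize(p['color'][60:280,130:410,::-1],None,fx=2.7,fy=2.7))
```

```text
[-0.60900574  1.31222121  0.50279831  0.87887993  0.14238151  1.62347236
 -0.74715814]
now [0.6663 0.0943 0.1273] turn(tool deg) [ 5.042e+01 -3.000e-02 -0.000e+00] then shift after turn cm [-13.84 -18.09 -12.27] shift before turn cm [-13.84  -2.06 -21.77] F [ 0.2 -0.4  0.3] op 0.897 t 10.05
```

View pics/s5b.png

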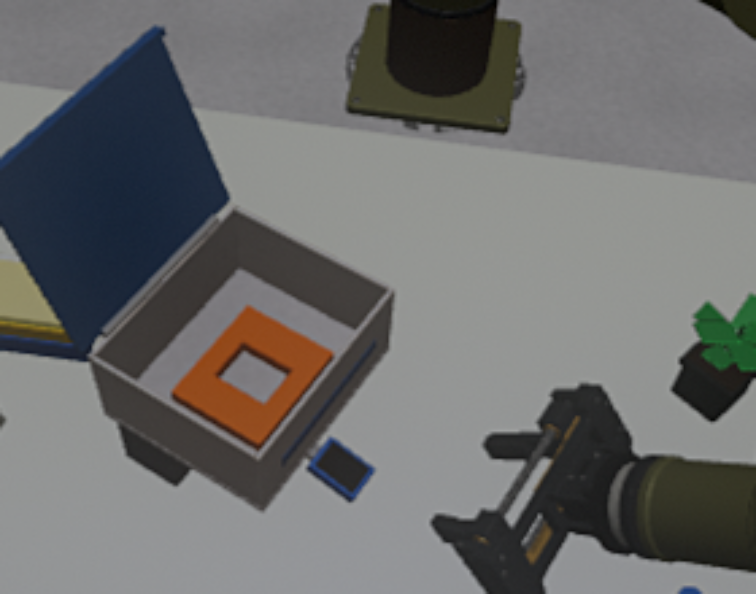

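Call:
play_rows(plan=[0,3.1,-2.6,0,0,0,0.9,0,3.1,-2.6,0,0,0,0.9,0,3.1,-2.6,0,0,0,0.9,0,0,0,7.2,0,0,1,0,0,0,7.2,0,0,1,0,0,0,7.2,0,0,1,0,0,0,7.2,0,0,1,0,0,0,7.2,0,0,1,0,0,0,7.2,0,0,1,0,0,0,7.2,0,0,1,-2.8,-2.8,0.9,0,0,0,1,-2.8,-2.8,0.9,0,0,0,1,-2.8,-2.8,0.9,0,0,0,1,-2.8,-2.8,0.9,0,0,0,1,-2.8,-2.8,0.9,0,0,0,1,0,0,0,0,0,0,1,0,0,0,0,0,0,1])

```text
clock: 11.8
eef_pos: [0.5911, 0.2781, 0.2019]
tool_rot: [0.98, -0.2, -0.001, 0.002]
ft_force: [0.6, -0.6, -0.5]
opening: 1.001
```

Run:
```python
from h import *
go(pose_tool(0),[.61,.315,.25])
print(manip.read_state()['joints'])
p=shot('wrist','w4.png')
print([(np.round(b['box'],1),round(b['conf'],2)) for b in spotter.boxes_of('bottle',p)])
```

```text
now [0.5911 0.2781 0.2019] turn(tool deg) [0.24 0.13 0.04] then shift after turn cm [ 0.29 -4.13 -4.81] shift before turn cm [ 0.28 -4.11 -4.83] F [ 0.6 -0.6 -0.5] op 1.001 t 11.8
[-0.63900002  0.78292447  0.24633732  1.5192268  -0.22513136  0.87210424
 -0.7186238 ]
[(array([316.2,  88.8, 361.2, 131.2]), 0.79), (array([225.6, 109.5, 278.4, 164.3]), 0.68)]
```

View pics/w4.png

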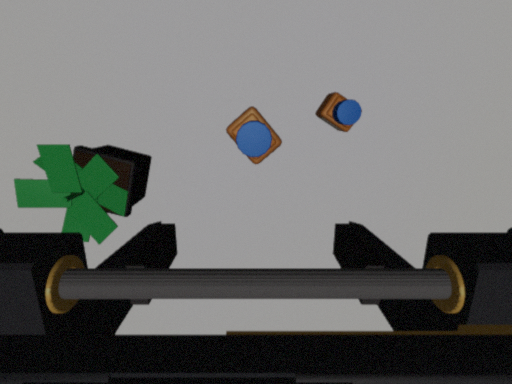

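```bash
cat > bfit.py <<'E'
from h import *
from scipy.optimize import minimize
import sys
def fit(p,f,win,x0,verbose=True):
    l,t,r,b=win;S=8
    im=cv2.resize(p['color'][t:b,l:r],None,fx=S,fy=S,interpolation=cv2.INTER_CUBIC)
    hsv=cv2.cvtColor(im,cv2.COLOR_RGB2HSV)
    m=((hsv[...,1]>75)).astype(np.uint8)
    k,lb,st,_=cv2.connectedComponentsWithStats(m);m=(lb==1+np.argmax(st[1:,4])).astype(np.uint8)
    c=max(cv2.findContours(m,cv2.RETR_EXTERNAL,cv2.CHAIN_APPROX_NONE)[0],key=cv2.contourArea)
    m=cv2.fillPoly(np.zeros_like(m),[cv2.convexHull(c)],1)
    def hull(v):
        cs,sn=np.cos(v[2]),np.sin(v[2]);q=[]
        for z in (0,.046):
            for a in (-.026,.026):
                for e in (-.02,.02): q.append([v[0]+cs*a-sn*e,v[1]+sn*a+cs*e,z])
        for g in np.linspace(0,6.28,24):
            for z in (.054,.08): q.append([v[0]+.017*np.cos(g),v[1]+.017*np.sin(g),z])
        q=np.array([proj(p,X) for X in q]);q=((q-[l,t]+.5)*S-.5)
        return cv2.convexHull(q.astype(np.float32))
    def cost(v):
        o=cv2.fillPoly(np.zeros_like(m),[np.round(hull(v)*16).astype(np.int32)],1,shift=4)
        return (o^m).sum()/m.sum()
    best=None
    for y in np.radians(np.arange(0,180,20)):
        r_=minimize(cost,[x0[0],x0[1],y],method='Nelder-Mead',options=dict(initial_simplex=[[x0[0],x0[1],y],[x0[0]+.01,x0[1],y],[x0[0],x0[1]+.01,y],[x0[0],x0[1],y+.3]],xatol=1e-5,fatol=1e-5))
        if best is None or r_.fun<best.fun: best=r_
        if verbose: print(np.round(r_.x,4),np.degrees(r_.x[2])%180,round(r_.fun,3))
    v=im.copy();cv2.polylines(v,[np.round(hull(best.x)).astype(int)],True,(0,255,0),1)
    cv2.drawContours(v,cv2.findContours(m,cv2.RETR_EXTERNAL,cv2.CHAIN_APPROX_NONE)[0],-1,(255,0,255),1)
    cv2.imwrite('pics/'+f,v[:,:,::-1]);return best.x
if __name__=='__main__':
    p=shot('wrist','w5.png');x=fit(p,'bf1.png',(215,95,290,175),[.61,.315])
    print(x,np.degrees(x[2])); 
    print('box y dir deg',np.degrees(BY)+90)
E
python3 bfit.py
```

```text
[0.6032 0.3132 0.6189] 35.4608710759524 0.938
[0.6069 0.3149 0.7722] 44.243269270492995 0.936
[0.6069 0.3168 1.0427] 59.74516012733826 0.939
[0.6082 0.3135 1.3625] 78.06408604093014 0.935
[0.6087 0.3128 1.5951] 91.39402504423913 0.939
[0.609  0.3104 1.5952] 91.39924253753622 0.938
[0.6124 0.3105 1.9106] 109.47088425863465 0.953
[0.609  0.3173 0.8567] 49.08404642158891 0.946
[0.6067 0.3142 3.9466] 46.1207637839473 0.935
[0.60822531 0.31353395 1.36247533] 78.06408604093014
box y dir deg -23.130516648581036
```

View pics/bf1.png

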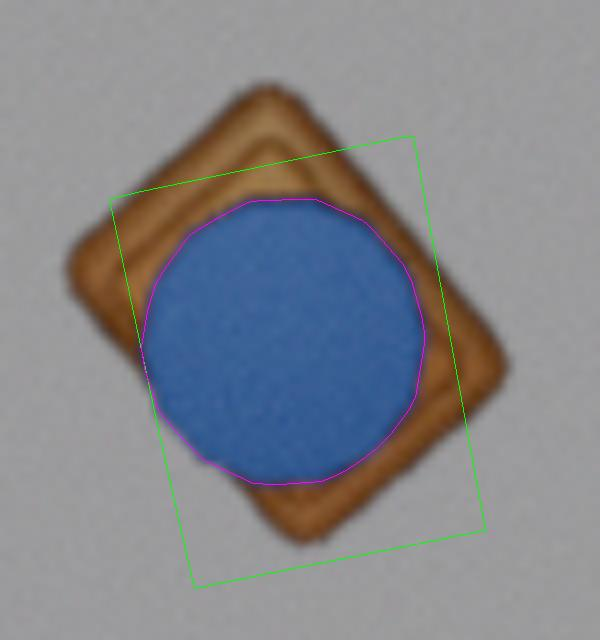

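```bash
sed -i "s/    m=((hsv\[...,1\]>75)).astype(np.uint8)/    m=((im.max(2).astype(int)-im.min(2)>28)).astype(np.uint8);m=cv2.morphologyEx(m,cv2.MORPH_CLOSE,np.ones((15,15),np.uint8))/" bfit.py; python3 bfit.py
```

```text
[ 0.6092  0.3199 -0.1656] 170.5100650907957 0.367
[0.6088 0.3199 0.7907] 45.302653374012 0.379
[0.6087 0.32   0.8348] 47.82817652641042 0.379
[0.6096 0.3193 1.8488] 105.93082872367934 0.092
[0.609  0.32   1.8545] 106.25344734932538 0.093
[0.6092 0.3194 1.8707] 107.18596692474821 0.093
[0.6094 0.3197 1.8746] 107.40538623936489 0.093
[0.6092 0.3195 1.8927] 108.44369292856469 0.092
[0.6087 0.3197 2.855 ] 163.57716595301144 0.371
[0.60959165 0.31927254 1.84884174] 105.93082872367934
box y dir deg -23.130516648581036
```

View pics/bf1.png

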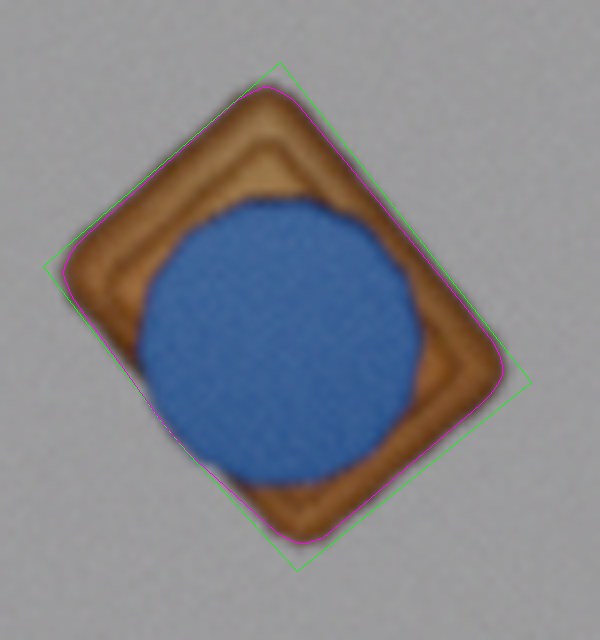

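Run:
```python
from h import *
p=shot('wrist','w6.png'); q=shot('top','t6.png')
for u,v in [(150,165),(128,215),(75,210),(78,148)]: print('pot rim?',onz(p,u,v,.06))
for b in spotter.silhouettes('seedling',q)[:1]:
    v,u=np.nonzero(b['mask']);P=np.array([onz(q,a,c,.11) for a,c in zip(u,v)]);print(b['conf'],P.min(0),P.max(0))
    D=P[:,:2]-[.6094,.3195];a=np.radians(17);print('along',(D@[np.cos(a),np.sin(a)]).max(),'perp rng',(D@[-np.sin(a),np.cos(a)]).min(),(D@[-np.sin(a),np.cos(a)]).max())
for b in spotter.silhouettes('seedling',p)[:1]:
    v,u=np.nonzero(b['mask']);P=np.array([onz(p,a,c,.10) for a,c in zip(u,v)]);print(b['conf'],P.min(0),P.max(0))
    D=P[:,:2]-[.6094,.3195];a=np.radians(17);print('along',(D@[np.cos(a),np.sin(a)]).max(),'perp rng',(D@[-np.sin(a),np.cos(a)]).min(),(D@[-np.sin(a),np.cos(a)]).max())
go(R.from_euler('z',40,degrees=True).as_matrix()@pose_tool(0),[.6094,.3195,.15])
```

```text
pot rim? [0.50310687 0.33378515 0.06      ]
pot rim? [0.45475705 0.2951532  0.06      ]
pot rim? [0.40536908 0.32268271 0.06      ]
pot rim? [0.44465144 0.37797406 0.06      ]
0.76 [0.39768498 0.27265374 0.11      ] [0.48772705 0.38953716 0.11      ]
along -0.10714348930586895 perp rng 0.004659205469782283 0.11268804434990637
0.67 [0.38744088 0.28942966 0.1       ] [0.5203078  0.38957695 0.1       ]
along -0.07836065338677857 perp rng 0.021058684740506088 0.11756159992737594
now [0.5933 0.2777 0.2036] turn(tool deg) [  0.05  -0.   -40.11] then shift after turn cm [ 2.75 -3.53  5.36] shift before turn cm [-0.17 -4.48  5.36] F [ 0.7 -0.9 -0.1] op 0.999 t 12.2
```

View pics/t6.png

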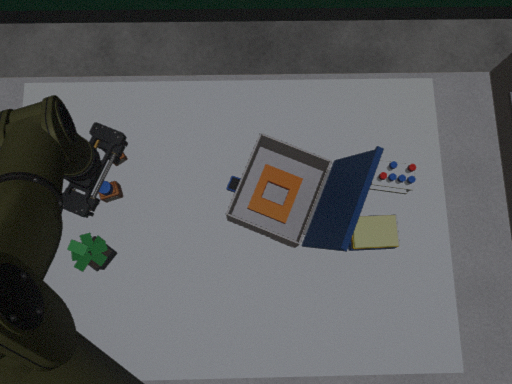

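Run:
```python
from h import *
p=shot('wrist','w7.png')
h=cv2.cvtColor(p['color'],cv2.COLOR_RGB2HSV);m=cv2.inRange(h,(45,100,30),(80,255,255))
v,u=np.nonzero(m);a=np.radians(17)
for z in (.09,.11,.13):
    P=np.array([onz(p,x,y,z) for x,y in zip(u,v)]);D=P[:,:2]-[.6094,.3195];A=D@[np.cos(a),np.sin(a)];B=D@[-np.sin(a),np.cos(a)]
    k=abs(B)<.045;print(z,A[k].max(),A.max(),B.min(),B.max())
```

```text
0.09 -0.12142020423244515 -0.11645404750092489 0.021682085358295328 0.12163353837975589
0.11 -0.1106356104008121 -0.10605361931744797 0.021249301634707042 0.11346883703656926
0.13 -0.09985101656917911 -0.09565319113397094 0.020816517911118704 0.10530413569338269
```

Call:
play_rows(plan=[0,0,0,0,0,-8,1,0,0,0,0,0,-8,1,0,0,0,0,0,-8,1,0,0,0,0,0,-8,1,0,0,0,0,0,-8,1,1.4,-1.8,0,0,0,0,1,1.4,-1.7,0,0,0,0,1,0,0,2,0,0,0,1,0,0,3,0,0,0,1,0,0,3,0,0,0,1,0,0,1,0,0,0,1,0,0,0,0,0,0,1,0,0,0,0,0,0,1])

```text
clock: 13.55
eef_pos: [0.6104, 0.3205, 0.1147]
tool_rot: [0.989, 0.146, 0.001, 0.0]
ft_force: [0.5, 0.2, 0.0]
opening: 1.003
```

Run:
```python
from h import *
go(R.from_euler('z',40,degrees=True).as_matrix()@pose_tool(0),[.6094,.3195,.026])
p=shot('wrist','w8.png')
print(proj(p,[.6094,.3195,.08]))
```

```text
now [0.6104 0.3205 0.1147] turn(tool deg) [ 0.02 -0.08 -0.04] then shift after turn cm [-0.12  0.07  8.87] shift before turn cm [-0.14  0.06  8.87] F [0.5 0.2 0. ] op 1.003 t 13.55
(np.float64(249.7426400300581), np.float64(217.88536057404292))
```

View pics/w8.png

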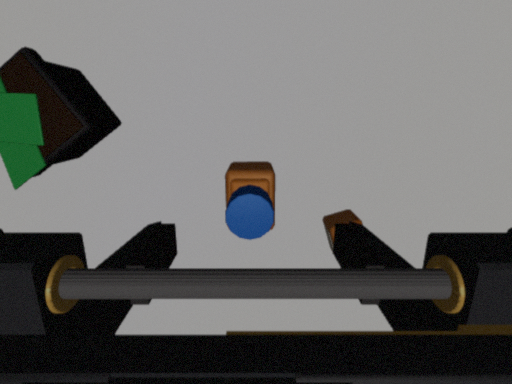

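Call:
play_rows(plan=[-0.1,-0.1,0,0,0,0,0.75,0,0,0,0,0,0,0.75,0,0,2.2,0,0,0,0.75,0,0,2.2,0,0,0,0.75,0,0,2.2,0,0,0,0.75,0,0,1.5,0,0,0,0.75,0,0,0.8,0,0,0,0.75,0,0,0,0,0,0,0.75,0,0,0,0,0,0,0.5,0,0,0,0,0,0,0.3,0,0,0,0,0,0,0.3,0,0,0,0,0,0,0.3,0,0,0,0,0,0,0.3], squeeze=20)

```text
clock: 14.9
eef_pos: [0.6083, 0.321, 0.0252]
tool_rot: [0.989, 0.146, -0.0, 0.0]
ft_force: [-2.0, -0.3, 4.3]
opening: 0.447
```

Run:
```python
from h import *
go(R.from_euler('z',40,degrees=True).as_matrix()@pose_tool(0),[.6094,.3195,.026])
p=shot('wrist','w9.png')
print(proj(p,[.6094,.3195,.08]))
```

```text
now [0.6083 0.321  0.0252] turn(tool deg) [ 0.02  0.01 -0.02] then shift after turn cm [ 0.06  0.18 -0.08] shift before turn cm [ 0.06  0.18 -0.08] F [-2.  -0.3  4.3] op 0.447 t 14.9
(np.float64(250.77208266077335), np.float64(306.3571981447402))
```

View pics/w9.png

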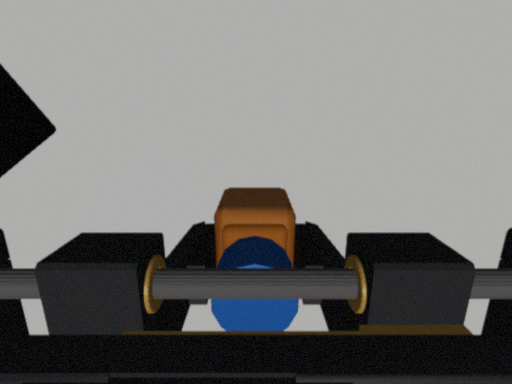

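```bash
cat > inhand.py <<'E'
from h import *
import sys
zb=float(sys.argv[1])  # tool z of underside
p=shot('wrist','w10.png');p['c2w']=np.array(p['hand_eye'])
for y0 in (-.004,-.002,0,.002,.004):
    o=[]
    for y,z in [(-.026,zb),(-.026,zb-.046)]: o.append(round(proj(p,[0,y0+y,z])[1],1))
    q=np.array([proj(p,[.017*np.cos(g),y0+.017*np.sin(g),z]) for z in (zb-.08,zb-.054) for g in np.linspace(0,6.28,60)])
    print(y0,'near face bottom,top rows',o,'cap rows/cols',q.min(0).round(1),q.max(0).round(1), 'captop',q[:60].min(0).round(1),q[:60].max(0).round(1))
cv2.imwrite('pics/ih.png',cv2.resize(p['color'][170:350,190:320,::-1],None,fx=4,fy=4,interpolation=cv2.INTER_CUBIC)[:600])
E
python3 inhand.py 0.0252
```

```text
-0.004 near face bottom,top rows [np.float64(176.4), np.float64(197.9)] cap rows/cols [202.4 222.8] [295.5 331.6] captop [202.4 250.5] [295.5 331.6]
-0.002 near face bottom,top rows [np.float64(179.6), np.float64(202.1)] cap rows/cols [202.7 227.1] [295.3 335.9] captop [202.7 255.6] [295.3 335.9]
0 near face bottom,top rows [np.float64(182.7), np.float64(206.2)] cap rows/cols [202.9 231.3] [295.1 340.3] captop [202.9 260.8] [295.1 340.3]
0.002 near face bottom,top rows [np.float64(185.9), np.float64(210.3)] cap rows/cols [203.2 235.5] [294.9 344.5] captop [203.2 265.8] [294.9 344.5]
0.004 near face bottom,top rows [np.float64(189.0), np.float64(214.4)] cap rows/cols [203.5 239.6] [294.7 348.8] captop [203.5 270.9] [294.7 348.8]
```

View pics/ih.png

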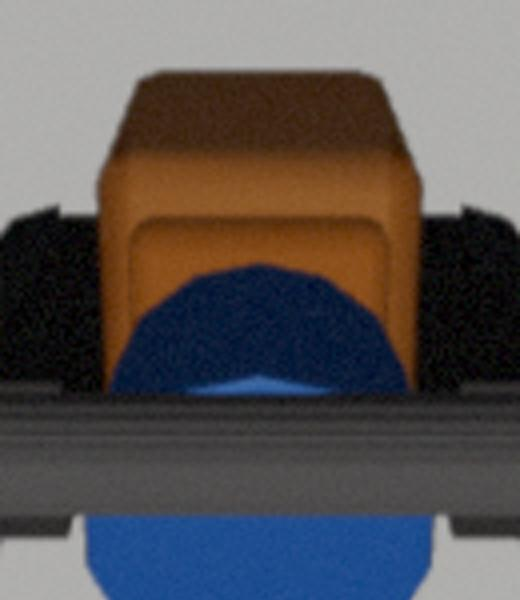

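Call:
play_rows(plan=[0,0,-0.5,0,0,0,0.3,0,0,-1.5,0,0,0,0.3,0,0,-3,0,0,0,0.3,0,0,-4,0,0,0,0.3,0,0,-4,0,0,0,0.3,0,0,-4,0,0,0,0.3,0,0,-4,0,0,0,0.3,0,0,-3.5,0,0,0,0.3,0,0,0,0,0,8,0.3,0,0,0,0,0,8,0.3,0,0,0,0,0,8,0.3,0,0,0,0,0,8,0.3,0,0,0,0,0,8,0.3,0,0,0,0,0,0,0.3], squeeze=25)

```text
clock: 16.4
eef_pos: [0.6081, 0.3211, 0.2701]
tool_rot: [0.98, -0.201, 0.0, 0.0]
ft_force: [0.8, -0.3, -2.4]
opening: 0.447
```

Run:
```python
from h import *
go(pose_tool(0),toworld([-.005,0,.27]))
for n in ('scene','top'):
    p=shot(n,n+'7.png')
    h=cv2.cvtColor(p['color'],cv2.COLOR_RGB2HSV);m=cv2.inRange(h,(5,150,40),(18,255,255))
    q=[np.array(proj(p,toworld([x/1000-.005,y/1000,z]))) for x,y,z in [(-28,-22,.114),(28,-22,.114),(28,22,.114),(-28,22,.114)]]
    r=[np.array(proj(p,toworld([x/1000,y/1000,.19]))) for x,y in [(-90,-105),(90,-105),(90,105),(-90,105)]]
    r2=[np.array(proj(p,toworld([x/1000,y/1000,.19]))) for x,y in [(-85,-100),(85,-100),(85,100),(-85,100)]]
    c=np.mean(q,0).astype(int);l,t=c[0]-65,c[1]-55;S=6
    im=cv2.resize(p['color'][t:t+100,l:l+130,::-1],None,fx=S,fy=S,interpolation=cv2.INTER_CUBIC)
    for k,col in ((q,(0,255,0)),(r,(255,0,255)),(r2,(255,255,0))): cv2.polylines(im,[np.round((np.array(k)-[l,t]+.5)*S).astype(int)],True,col,1)
    cv2.imwrite('pics/%s7b.png'%n,im)
```

```text
now [0.6081 0.3211 0.2701] turn(tool deg) [ 0.04 -0.03 -0.04] then shift after turn cm [1.418e+01 4.066e+01 1.000e-02] shift before turn cm [14.2  40.65  0.05] F [ 0.8 -0.3 -2.4] op 0.447 t 16.4
```

View pics/scene7b.png

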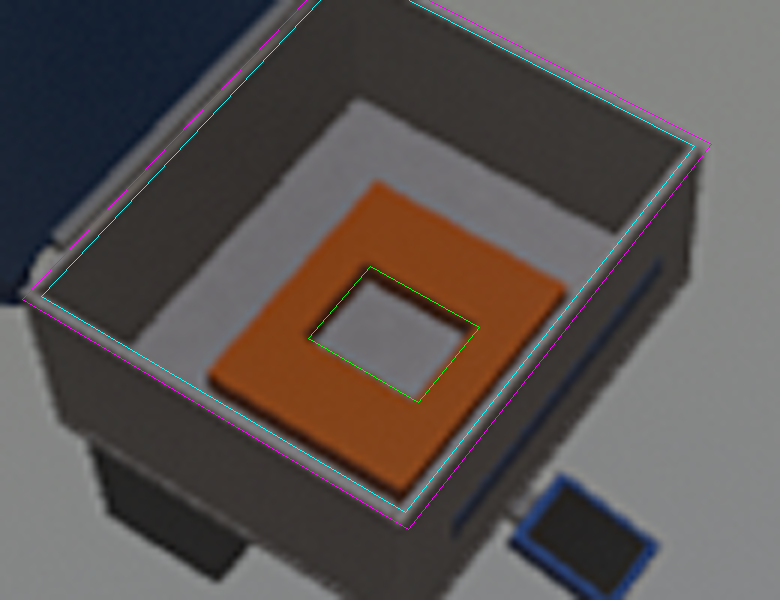

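View pics/top7b.png

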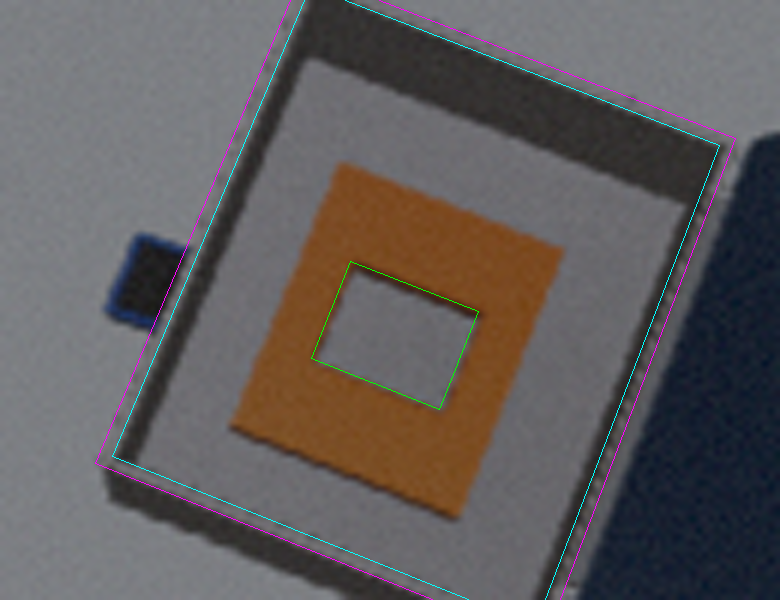

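```bash
cat > wfit.py <<'E'
from h import *
from scipy.optimize import least_squares,minimize
np.set_printoptions(precision=4,suppress=True)
S=8;D=[]
for n in ('scene','top'):
    p=shot(n,n+'8.png')
    c=np.array(proj(p,toworld([-.005,0,.114]))).astype(int);l,t=c-25;
    im=cv2.resize(p['color'][t:t+50,l:l+50],None,fx=S,fy=S,interpolation=cv2.INTER_CUBIC).astype(float)
    sc=im[...,0]-im[...,2]   # red-blue: orange top high
    hi=np.percentile(sc,95); m=(sc>hi*.55).astype(np.uint8)
    k,lb=cv2.connectedComponents(1-m);hole=(lb==lb[25*S,25*S]).astype(np.uint8)
    D.append((n,p,l,t,hole)); print(n,hi,hole.sum()/S/S)
    cv2.imwrite('pics/hole_%s.png'%n,im[:,:,::-1].astype(np.uint8)//2+hole[...,None]*90)
def rect(p,l,t,v):
    c,s=np.cos(v[2]),np.sin(v[2]);q=[]
    for a,e in [(-.028,-.022),(.028,-.022),(.028,.022),(-.028,.022)]: q.append(proj(p,[v[0]+c*a-s*e,v[1]+s*a+c*e,.114]))
    return (np.array(q)-[l,t]+.5)*S-.5
def cost(v,D):
    tot=0
    for n,p,l,t,h in D:
        o=cv2.fillPoly(np.zeros_like(h),[np.round(rect(p,l,t,v)*16).astype(np.int32)],1,shift=4);tot+=(o^h).sum()/h.sum()
    return tot
w=toworld([-.005,0,0])
x0=np.array([w[0],w[1],BY])
for d in (D[:1],D[1:],D):
    r=minimize(cost,x0,args=(d,),method='Nelder-Mead',options=dict(initial_simplex=x0+np.array([[0,0,0],[.006,0,0],[0,.006,0],[0,0,.1]]),xatol=1e-5,fatol=1e-5))
    print([a[0] for a in d],r.x,r.fun,'offset mm in box',(tobox(np.r_[r.x[:2],0])-[-.005,0,0])*1000,'dyaw deg',np.degrees(r.x[2]-BY))
E
python3 wfit.py
```

```text
scene 113.0 334.203125
top 93.0 412.15625
['scene'] [ 0.5789 -0.1102 -1.9813] 0.017018093412501753 offset mm in box [1.5252 0.782  0.    ] dyaw deg -0.3900641122244214
['top'] [ 0.5771 -0.1102 -1.9796] 0.020509515505345365 offset mm in box [ 2.2079 -0.888   0.    ] dyaw deg -0.29004002893065634
['scene', 'top'] [ 0.5785 -0.1102 -1.974 ] 0.09800943440807898 offset mm in box [1.6103 0.4304 0.    ] dyaw deg 0.0291843011626039
```

Call:
play_rows(plan=[1,3,0,0,0,0,0.3,1.3,3.8,0,0,0,0,0.3,1.3,3.8,0,0,0,0,0.3,1.3,3.8,0,0,0,0,0.3,1.3,3.8,0,0,0,0,0.3,1.3,3.8,0,0,0,0,0.3,1.3,3.8,0,0,0,0,0.3,1.3,3.8,0,0,0,0,0.3,1.3,3.8,0,0,0,0,0.3,1.3,3.8,0,0,0,0,0.3,1,2.6,0,0,0,0,0.3,0.5,0.9,0,0,0,0,0.3,0,0,0,0,0,0,0.3,0,0,0,0,0,0,0.3])

```text
clock: 18.0
eef_pos: [0.5792, -0.1067, 0.2697]
tool_rot: [0.98, -0.199, -0.0, -0.001]
ft_force: [0.0, 0.3, -1.9]
opening: 0.451
```

```bash
sed -i 's/^BX=.*/BX=np.array([.5761,-.1149]);BY=-1.979/' h.py
python3 - <<'E'
from h import *
print(toworld([-.005,0,0]))
go(pose_tool(0),toworld([-.005,0,.27]))
for n in ('scene','top','wrist'):
    p=shot(n,n+'9.png')
    if n!='wrist':
        c=np.array(proj(p,toworld([-.005,0,.15]))).astype(int);l,t=c-[65,50]
        cv2.imwrite('pics/%s9b.png'%n,cv2.resize(p['color'][t:t+100,l:l+130,::-1],None,fx=6,fy=6,interpolation=cv2.INTER_CUBIC));print(l,t)
E
```

```text
[ 0.57808481 -0.11031082  0.        ]
now [ 0.5792 -0.1067  0.2697] turn(tool deg) [-0.06  0.04  0.4 ] then shift after turn cm [ 0.04  0.38 -0.03] shift before turn cm [ 0.04  0.38 -0.04] F [ 0.   0.3 -1.9] op 0.451 t 18.0
157 139
210 139
```

View pics/scene9b.png

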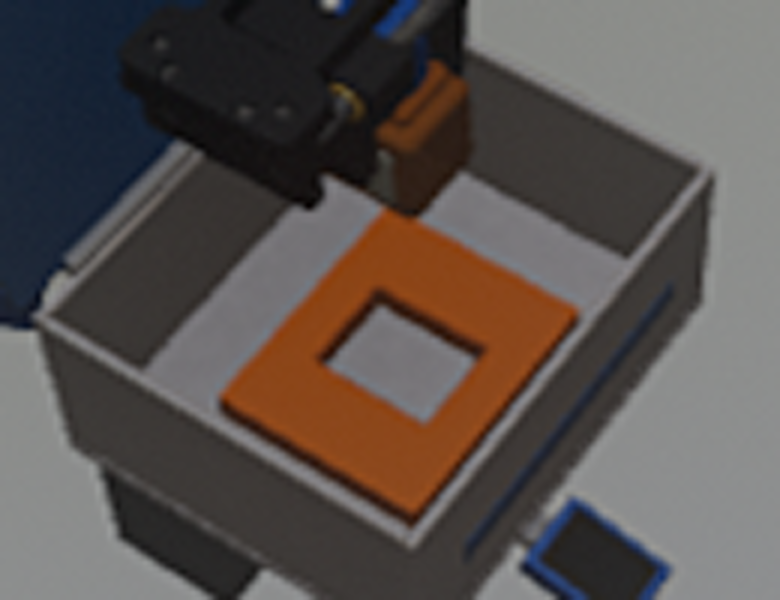

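View pics/top9b.png

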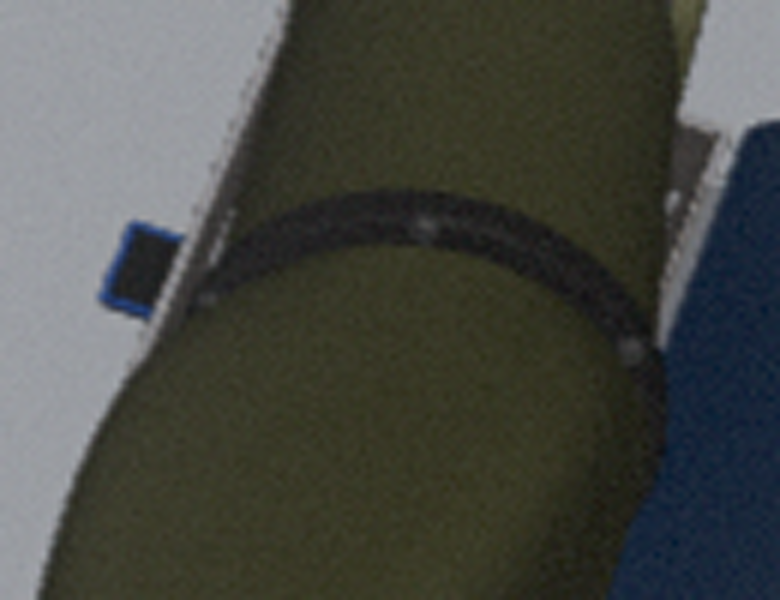

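View pics/wrist9.png

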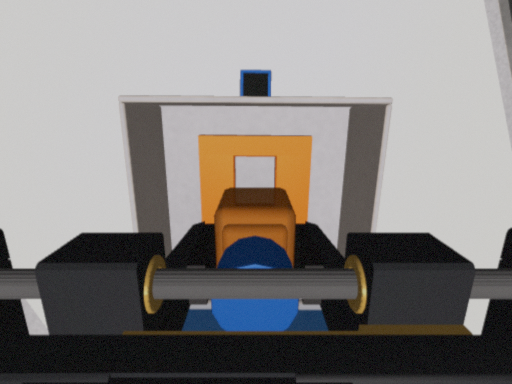

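Run:
```python
from h import *
s=manip.read_state();p=shot('scene','s10.png');Rc=R.from_quat(s['tool_rot']).as_matrix();T=np.array(s['eef_pos'])
S=10;l,t=205,140
im=cv2.resize(p['color'][t:t+60,l:l+60,::-1],None,fx=S,fy=S,interpolation=cv2.INTER_CUBIC)
for y0,col in ((-.002,(255,0,0)),(.002,(0,255,0))):
    q=lambda x,y,z:np.round((np.array(proj(p,T+Rc@np.array([x,y0+y,z])))-[l,t]+.5)*S).astype(int)
    for z in (.0252,-.0208):
        cv2.polylines(im,[np.array([q(a,b,z) for a,b in ((-.02,-.026),(.02,-.026),(.02,.026),(-.02,.026))])],True,col,1)
    cv2.polylines(im,[np.array([q(.017*np.cos(g),.017*np.sin(g),-.0548) for g in np.linspace(0,6.28,40)])],True,col,1)
cv2.imwrite('pics/ov.png',im)
```

```text
(no output)
```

View pics/ov.png

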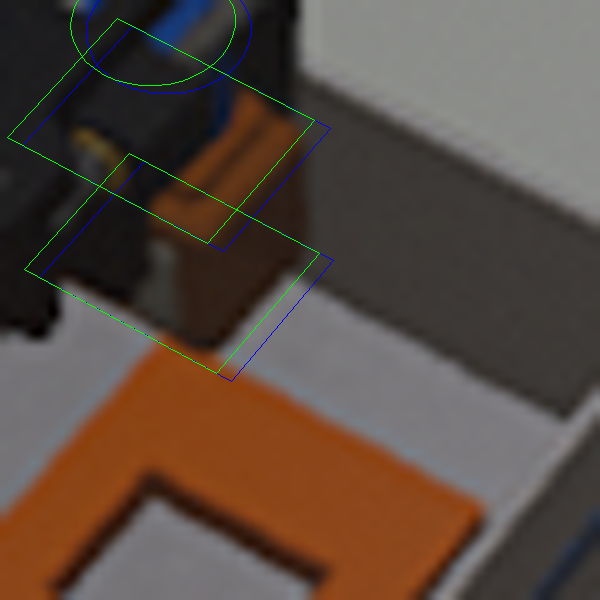

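Run:
```python
from h import *
s=manip.read_state();p=shot('wrist','w11.png');T=np.array(s['eef_pos']);Rc=R.from_quat(s['tool_rot']).as_matrix()
g=p['color'].astype(int);sc=g[...,0]-g[...,2]
print(sc[125:200,245:265].mean(1).round())
print(sc[165:180,225:285].mean(0).round())
for v in (155.5,156,156.5,157): 
    X=onz(p,255,v,.114);print(v,(Rc.T@(X-T))*1000)
for u in (235,275):
    X=onz(p,u,172,.114);print(u,(Rc.T@(X-T))*1000)
```

```text
[  0.   1.   0.   1.   0.   0.   1.   1.   2.  27. 120. 141. 141. 141.
 142. 142. 143. 142. 143. 143. 143. 143. 143. 143. 143. 144. 144. 145.
 144. 140.  91.  17.   2.   0.   0.   1.   1.   1.   0.   1.   0.   1.
   1.   1.   1.   0.   0.   1.   1.   1.   0.   1.   0.   1.   1.   0.
   1.   0.   0.   1.   1.   1.  11.  32.  46.  49.  50.  49.  50.  50.
  50.  50.  51.  50.  51.]
[144. 144. 144. 144. 144. 144. 143. 143. 145.  94.  20.   3.   1.   1.
   1.   0.   1.   1.   0.   0.   1.   1.   0.   0.   0.   0.   0.   1.
   0.   1.   0.   1.   1.   0.   1.   1.   1.   1.   1.   0.   0.   1.
   0.   1.   0.   1.   1.   1.   2.  34. 128. 149. 146. 146. 145. 145.
 145. 145. 147. 146.]
155.5 [  1.93078146 -25.48064965 155.64826829]
156 [  1.93112004 -24.94764393 155.64821685]
156.5 [  1.93145894 -24.41414249 155.64816536]
157 [  1.93179815 -23.88014462 155.64811383]
235 [-19.64821003  -7.61475279 155.65766957]
275 [ 23.52970989  -7.63701924 155.63542214]
```

Call:
play_rows(plan=[0.02,0.08,0,0,0,0.4,0.3,0,0,1.5,0,0,0,0.3,0,0,2.5,0,0,0,0.3,0,0,2.5,0,0,0,0.3,0,0,2.5,0,0,0,0.3,0,0,2,0,0,0,0.3,0,0,1.2,0,0,0,0.3,0,0,0,0,0,0,0.3,0,0,0,0,0,0,0.3])

```text
clock: 19.15
eef_pos: [0.5792, -0.1101, 0.1483]
tool_rot: [0.979, -0.204, 0.0, 0.0]
ft_force: [0.4, -0.3, -1.3]
opening: 0.452
```

Run:
```python
from h import *
go(pose_tool(0),toworld([-.005,0,.1252]))
p=shot('wrist','w12.png');cv2.imwrite('pics/w12b.png',cv2.resize(p['color'][90:290,155:355,::-1],None,fx=3,fy=3,interpolation=cv2.INTER_CUBIC))
p=shot('scene','s12.png');cv2.imwrite('pics/s12b.png',cv2.resize(p['color'][130:230,150:290,::-1],None,fx=5,fy=5,interpolation=cv2.INTER_CUBIC))
```

```text
now [ 0.5792 -0.1101  0.1483] turn(tool deg) [ 0.04 -0.05 -0.17] then shift after turn cm [-0.09  0.07  2.31] shift before turn cm [-0.09  0.07  2.31] F [ 0.4 -0.3 -1.3] op 0.452 t 19.15
```

View pics/w12b.png

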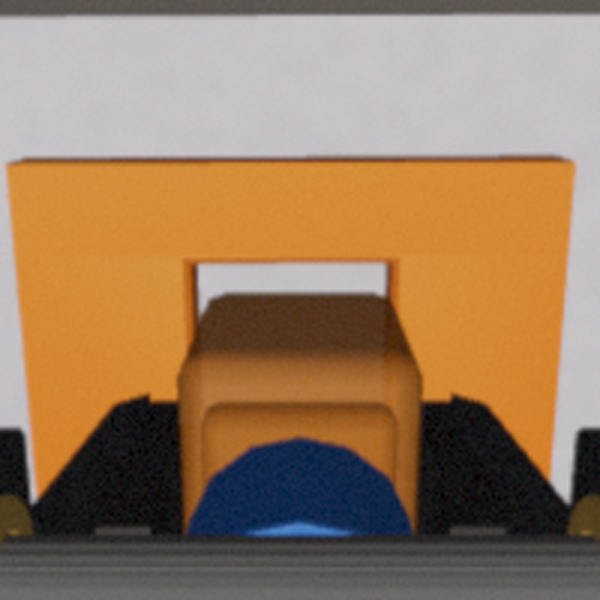

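View pics/s12b.png

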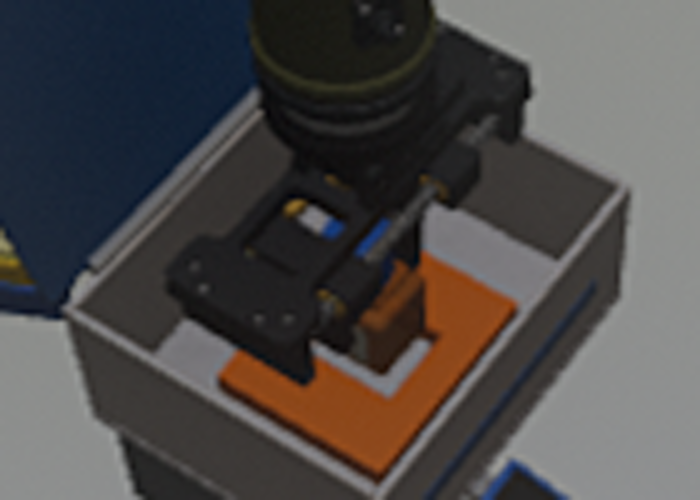

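Run:
```python
from h import *
p=shot('wrist','w13.png');T=np.array(manip.read_state()['eef_pos']);Rc=R.from_quat(manip.read_state()['tool_rot']).as_matrix()
g=p['color'].astype(int);sc=g[...,0]-g[...,2]
print('rows',list(zip(range(172,196),sc[172:196,235:275].mean(1).round())))
print('bright',list(zip(range(176,220),g[176:220,248:262].sum(2).mean(1).round())))
for r in (180,184):
  print('cols',r,[(u,int(sc[r,u])) for u in list(range(211,224))+list(range(280,293))])
for v in (176.5,177,177.5): print(v,(Rc.T@(onz(p,255,v,.114)-T))*1000)
for u in (216,288): print(u,(Rc.T@(onz(p,u,182,.114)-T))*1000)
```

```text
rows [(172, np.float64(161.0)), (173, np.float64(161.0)), (174, np.float64(161.0)), (175, np.float64(155.0)), (176, np.float64(139.0)), (177, np.float64(71.0)), (178, np.float64(15.0)), (179, np.float64(2.0)), (180, np.float64(1.0)), (181, np.float64(1.0)), (182, np.float64(1.0)), (183, np.float64(0.0)), (184, np.float64(0.0)), (185, np.float64(1.0)), (186, np.float64(1.0)), (187, np.float64(11.0)), (188, np.float64(33.0)), (189, np.float64(50.0)), (190, np.float64(52.0)), (191, np.float64(52.0)), (192, np.float64(52.0)), (193, np.float64(53.0)), (194, np.float64(54.0)), (195, np.float64(54.0))]
bright [(176, np.float64(364.0)), (177, np.float64(453.0)), (178, np.float64(554.0)), (179, np.float64(582.0)), (180, np.float64(586.0)), (181, np.float64(584.0)), (182, np.float64(582.0)), (183, np.float64(582.0)), (184, np.float64(582.0)), (185, np.float64(581.0)), (186, np.float64(570.0)), (187, np.float64(434.0)), (188, np.float64(244.0)), (189, np.float64(161.0)), (190, np.float64(160.0)), (191, np.float64(160.0)), (192, np.float64(159.0)), (193, np.float64(159.0)), (194, np.float64(160.
[... 799 characters left out ...]
2), (223, 2), (280, 1), (281, 2), (282, 10), (283, 36), (284, 105), (285, 150), (286, 158), (287, 157), (288, 155), (289, 156), (290, 152), (291, 154), (292, 154)]
cols 184 [(211, 151), (212, 155), (213, 151), (214, 153), (215, 152), (216, 155), (217, 154), (218, 127), (219, 68), (220, 27), (221, 5), (222, 1), (223, 0), (280, 0), (281, 2), (282, 10), (283, 34), (284, 106), (285, 156), (286, 158), (287, 157), (288, 155), (289, 155), (290, 158), (291, 154), (292, 154)]
176.5 [  1.84285395 -29.1312988   34.93539688]
177 [  1.84306327 -28.79952826  34.93547253]
177.5 [  1.84327279 -28.46744253  34.93554826]
216 [-23.5775973  -25.46729544  34.87759029]
288 [ 23.3671681  -25.46197297  34.98587783]
```

Call:
play_rows(plan=[-0.15,-0.2,0,0,0,0,0.3,0,0,0.5,0,0,0,0.3,0,0,0,0,0,0,0.3,0,0,0,0,0,0,0.3,0,0,0,0,0,0,0.3])

```text
clock: 19.8
eef_pos: [0.5781, -0.1075, 0.1427]
tool_rot: [0.979, -0.204, -0.0, 0.0]
ft_force: [-0.3, -0.4, -1.5]
opening: 0.45
```

```bash
cat > rel.py <<'E'
from h import *
go(pose_tool(0),toworld([-.005,0,.1252]))
p=shot('wrist','wr.png');s=manip.read_state();T=np.array(s['eef_pos']);Rc=R.from_quat(s['tool_rot']).as_matrix()
g=p['color'].astype(int);sc=g[...,0]-g[...,2]
print('rows',[(r,int(sc[r,235:275].mean())) for r in range(168,200)])
cv2.imwrite('pics/wrb.png',cv2.resize(p['color'][140:240,195:315,::-1],None,fx=6,fy=6,interpolation=cv2.INTER_CUBIC))
for v in range(168,190,2): print(v,(Rc.T@(onz(p,255,v,.114)-T))[1]*1000,end=' | ')
E
python3 rel.py
```

```text
now [ 0.5781 -0.1075  0.1427] turn(tool deg) [ 0.05  0.   -0.17] then shift after turn cm [0.11 0.25 1.75] shift before turn cm [0.11 0.25 1.75] F [-0.3 -0.4 -1.5] op 0.45 t 19.8
rows [(168, 159), (169, 159), (170, 160), (171, 161), (172, 160), (173, 160), (174, 160), (175, 160), (176, 161), (177, 161), (178, 160), (179, 159), (180, 155), (181, 124), (182, 44), (183, 8), (184, 1), (185, 0), (186, 1), (187, 10), (188, 32), (189, 49), (190, 51), (191, 51), (192, 51), (193, 52), (194, 52), (195, 53), (196, 52), (197, 53), (198, 53), (199, 52)]
168 -35.94105294179624 | 170 -34.6780934144956 | 172 -33.41035002382118 | 174 -32.13779553757755 | 176 -30.860402516483624 | 178 -29.57814331220016 | 180 -28.29099006533542 | 182 -26.99891470342709 | 184 -25.701888938901735 | 186 -24.399884267010094 | 188 -23.092871963739213 |
```

View pics/wrb.png

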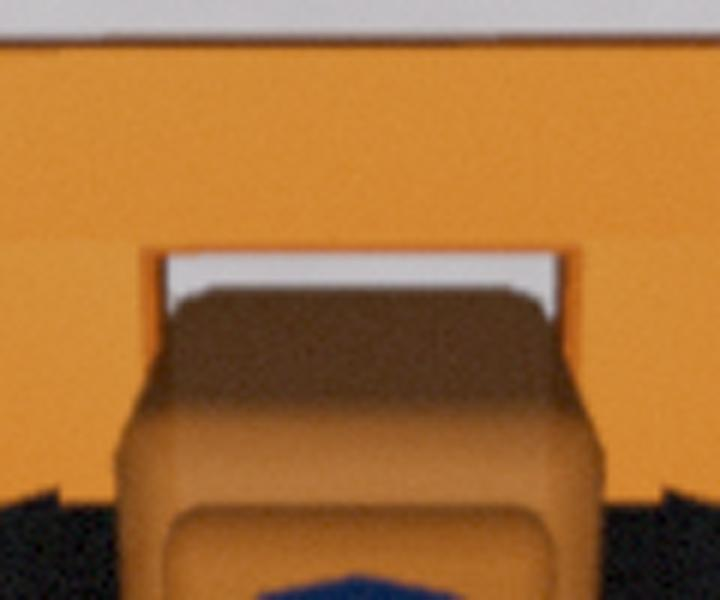

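Call:
play_rows(plan=[0,-0.13,0,0,0,0,0.3,0,0,0.15,0,0,0,0.3,0,0,0.1,0,0,0,0.3,0,0,0.1,0,0,0,0.3,0,0,0.1,0,0,0,0.3,0,0,0.1,0,0,0,0.3,0,0,0.1,0,0,0,0.3,0,0,0,0,0,0,0.3,0,0,0,0,0,0,0.3])

```text
clock: 20.75
eef_pos: [0.5782, -0.1076, 0.1377]
tool_rot: [0.979, -0.205, 0.0, 0.001]
ft_force: [-3.1, -1.4, 10.2]
opening: 0.454
```

```bash
python3 rel.py
```

```text
now [ 0.5782 -0.1076  0.1377] turn(tool deg) [ 0.1  -0.03 -0.23] then shift after turn cm [0.1  0.25 1.25] shift before turn cm [0.1  0.25 1.25] F [-3.1 -1.4 10.2] op 0.454 t 20.75
rows [(168, 160), (169, 160), (170, 160), (171, 160), (172, 160), (173, 160), (174, 160), (175, 161), (176, 160), (177, 161), (178, 161), (179, 161), (180, 161), (181, 160), (182, 155), (183, 124), (184, 45), (185, 16), (186, 17), (187, 40), (188, 52), (189, 53), (190, 54), (191, 54), (192, 54), (193, 54), (194, 55), (195, 56), (196, 57), (197, 57), (198, 56), (199, 57)]
168 -36.83337954463547 | 170 -35.60725007162122 | 172 -34.37645893934189 | 174 -33.14097951220604 | 176 -31.900784951315853 | 178 -30.655848212523964 | 180 -29.406142044467213 | 182 -28.15163898657846 | 184 -26.892311367075177 | 186 -25.628131300924707 | 188 -24.359070687786204 |
```

View pics/wrb.png

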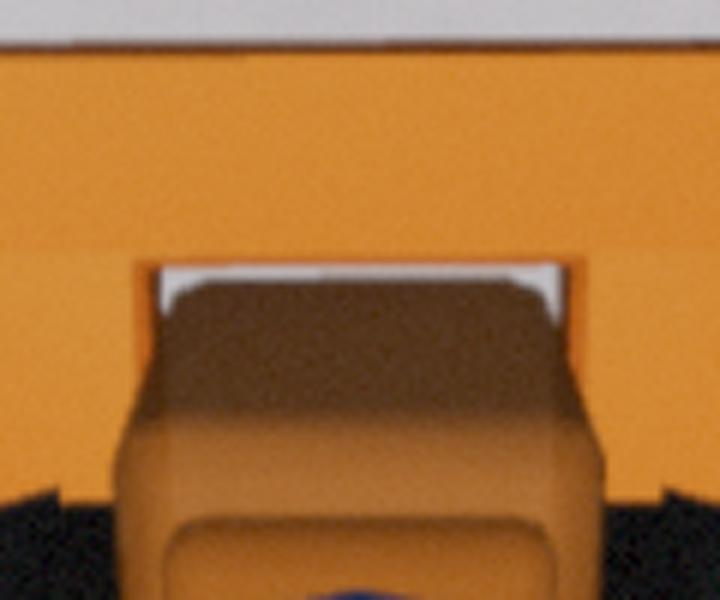

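Call:
play_rows(plan=[0,0,-0.3,0,0,0,0.3,0,0,-0.3,0,0,0,0.3,0,0,0,0,0,0,0.3,0,0,0,0,0,0,0.3])

```text
clock: 21.2
eef_pos: [0.5786, -0.1061, 0.1421]
tool_rot: [0.979, -0.204, -0.0, 0.0]
ft_force: [-0.4, 0.1, -1.8]
opening: 0.448
```

```bash
python3 rel.py; python3 inhand.py .0252
```

```text
now [ 0.5786 -0.1061  0.1421] turn(tool deg) [ 0.04  0.01 -0.16] then shift after turn cm [0.12 0.4  1.69] shift before turn cm [0.12 0.4  1.69] F [-0.4  0.1 -1.8] op 0.448 t 21.2
rows [(168, 159), (169, 159), (170, 159), (171, 159), (172, 159), (173, 160), (174, 159), (175, 160), (176, 160), (177, 160), (178, 160), (179, 160), (180, 161), (181, 161), (182, 157), (183, 151), (184, 102), (185, 21), (186, 12), (187, 36), (188, 51), (189, 52), (190, 52), (191, 53), (192, 53), (193, 53), (194, 54), (195, 55), (196, 56), (197, 56), (198, 57), (199, 56)]
168 -36.08086760987266 | 170 -34.82264807180331 | 172 -33.55966503904245 | 174 -32.29189140910694 | 176 -31.01929987351919 | 178 -29.741862915846202 | 180 -28.45955280971644 | 182 -27.172341616813792 | 184 -25.8802011848483 | 186 -24.583103145504207 | 188 -23.281018912363507 | -0.004 near face bottom,top rows [np.float64(178.5), np.float64(200.7)] cap rows/cols [203.7 225.7] [296.5 334.5] captop [203.7 254. ] [296.5 334.5]
-0.002 near face bottom,top rows [np.float64(181.7), np.float64(204.9)] cap rows/cols [204.  229.9] [296.3 338.8] captop [204.  259.1] [296.3 338.8]
0 near face bottom,top rows [np.float64(184.8), np.float64(209.0)] cap rows/cols [204.3 234.1] [296.1 343.1] captop [204.3 264.2] [296.1 343.1]
0.002 near face bottom,top rows [np.float64(187.9), np.float64(213.1)] cap rows/cols [204.5 238.3] [295.9 347.4] captop [204.5 269.2] [295.9 347.4]
0.004 near face bottom,top rows [np.float64(191.1), np.float64(217.1)] cap rows/cols [204.7 242.4] [295.7 351.6] captop [204.7 274.2] [295.7 351.6]
```

View pics/wrb.png

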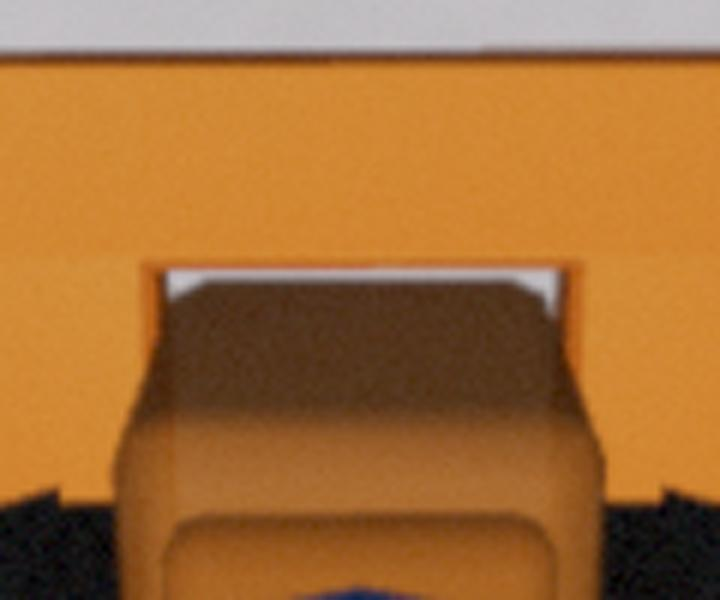

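View pics/ih.png

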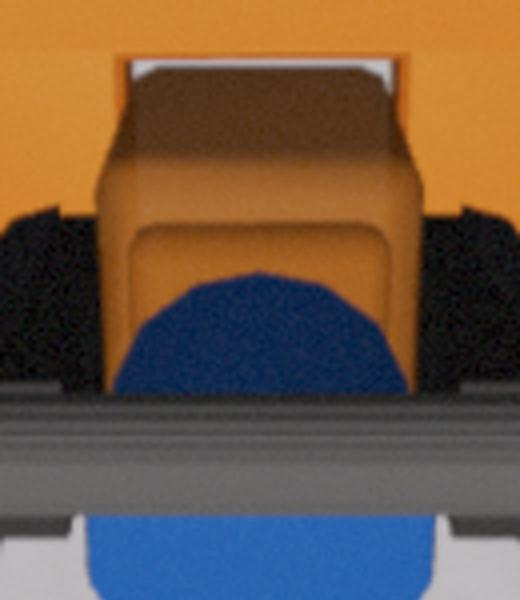

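Call:
play_rows(plan=[0,0.17,0,0,0,0,0.3,0,0,0,0,0,0,0.3,0,0,0,0,0,0,0.3,0,0,0,0,0,0,0.3])

```text
clock: 21.7
eef_pos: [0.5779, -0.1079, 0.1422]
tool_rot: [0.979, -0.204, -0.0, 0.0]
ft_force: [-0.3, -0.3, -2.5]
opening: 0.452
```

```bash
python3 rel.py
```

```text
now [ 0.5779 -0.1079  0.1422] turn(tool deg) [ 0.05  0.01 -0.17] then shift after turn cm [0.12 0.21 1.7 ] shift before turn cm [0.12 0.21 1.7 ] F [-0.3 -0.3 -2.5] op 0.452 t 21.7
rows [(168, 160), (169, 160), (170, 160), (171, 160), (172, 160), (173, 160), (174, 161), (175, 160), (176, 161), (177, 161), (178, 160), (179, 157), (180, 154), (181, 109), (182, 19), (183, 2), (184, 0), (185, 1), (186, 8), (187, 37), (188, 52), (189, 53), (190, 53), (191, 53), (192, 55), (193, 55), (194, 54), (195, 56), (196, 56), (197, 56), (198, 57), (199, 56)]
168 -35.944438316108176 | 170 -34.68527770617738 | 172 -33.42134768627691 | 174 -32.1526211068513 | 176 -30.8790706118905 | 178 -29.60066863696381 | 180 -28.3173874072312 | 182 -27.029198935431697 | 184 -25.736075019848794 | 186 -24.437987242252508 | 188 -23.134906965817482 |
```

View pics/wrb.png

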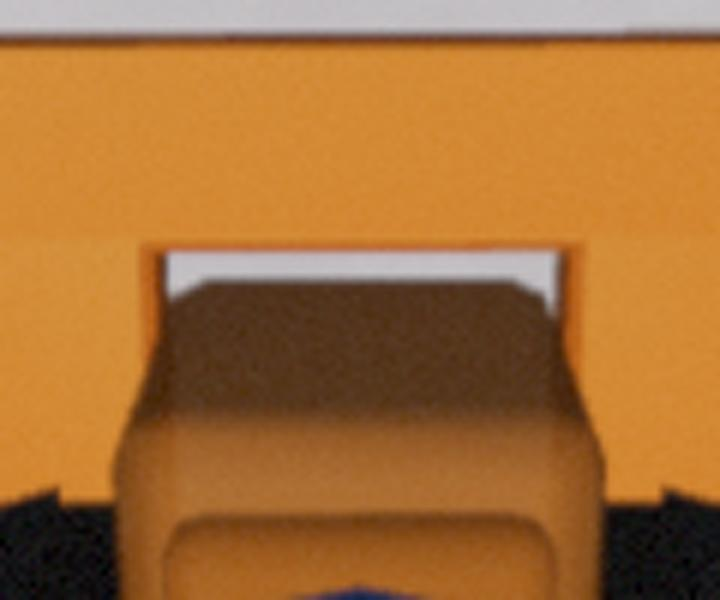

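Call:
play_rows(plan=[0,0,0.15,0,0,0,0.3,0,0,0.15,0,0,0,0.3,0,0,0.1,0,0,0,0.3,0,0,0.1,0,0,0,0.3,0,0,0.1,0,0,0,0.3,0,0,0.1,0,0,0,0.3,0,0,0,0,0,0,0.3])

```text
clock: 22.45
eef_pos: [0.5778, -0.1079, 0.1351]
tool_rot: [0.979, -0.204, -0.0, 0.0]
ft_force: [-0.7, -0.9, -1.2]
opening: 0.449
```

```bash
python3 rel.py
```

```text
now [ 0.5778 -0.1079  0.1351] turn(tool deg) [ 0.06  0.02 -0.17] then shift after turn cm [0.12 0.21 0.99] shift before turn cm [0.12 0.21 0.99] F [-0.7 -0.9 -1.2] op 0.449 t 22.45
rows [(168, 160), (169, 160), (170, 160), (171, 160), (172, 160), (173, 161), (174, 160), (175, 160), (176, 161), (177, 161), (178, 162), (179, 161), (180, 161), (181, 160), (182, 155), (183, 138), (184, 70), (185, 16), (186, 12), (187, 36), (188, 51), (189, 52), (190, 52), (191, 53), (192, 53), (193, 54), (194, 54), (195, 55), (196, 56), (197, 56), (198, 56), (199, 56)]
168 -37.39469896270933 | 170 -36.18757432245103 | 172 -34.975874398209655 | 174 -33.75957312850538 | 176 -32.53864425354834 | 178 -31.313061313349163 | 180 -30.082797645807144 | 182 -28.847826384777147 | 184 -27.608120458113664 | 186 -26.363652585692716 | 188 -25.114395277410733 |
```

View pics/wrb.png

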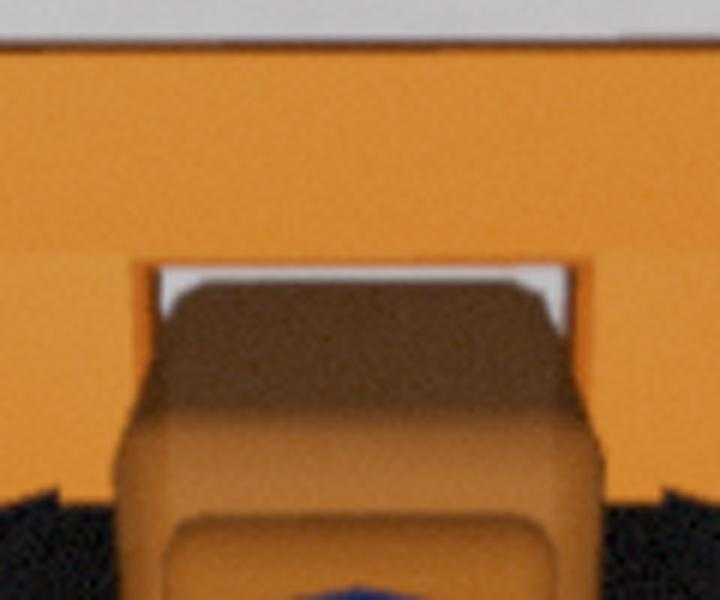

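Call:
play_rows(plan=[0,0,0.12,0,0,0,0.3,0,0,0.12,0,0,0,0.3,0,0,0.12,0,0,0,0.3,0,0,0.12,0,0,0,0.3,0,0,0.12,0,0,0,0.3,0,0,0,0,0,0,0.3,0,0,0,0,0,0,0.3])

```text
clock: 23.2
eef_pos: [0.5778, -0.1079, 0.1291]
tool_rot: [0.979, -0.204, -0.0, 0.0]
ft_force: [0.2, -0.1, -1.7]
opening: 0.451
```

```bash
python3 rel.py
```

```text
now [ 0.5778 -0.1079  0.1291] turn(tool deg) [ 0.05  0.02 -0.17] then shift after turn cm [0.12 0.21 0.39] shift before turn cm [0.12 0.2  0.39] F [ 0.2 -0.1 -1.7] op 0.451 t 23.2
rows [(168, 160), (169, 160), (170, 160), (171, 161), (172, 161), (173, 161), (174, 161), (175, 161), (176, 161), (177, 162), (178, 161), (179, 161), (180, 161), (181, 162), (182, 162), (183, 161), (184, 156), (185, 154), (186, 149), (187, 103), (188, 58), (189, 52), (190, 52), (191, 52), (192, 53), (193, 53), (194, 53), (195, 55), (196, 55), (197, 56), (198, 56), (199, 56)]
168 -38.43195300462551 | 170 -37.26804804103127 | 172 -36.09973190227413 | 174 -34.92697946335178 | 176 -33.749765408090916 | 178 -32.56806422732565 | 180 -31.381850217054737 | 182 -30.191097476578054 | 184 -28.995779906611347 | 186 -27.795871207379466 | 188 -26.59134487668726 |
```

View pics/wrb.png

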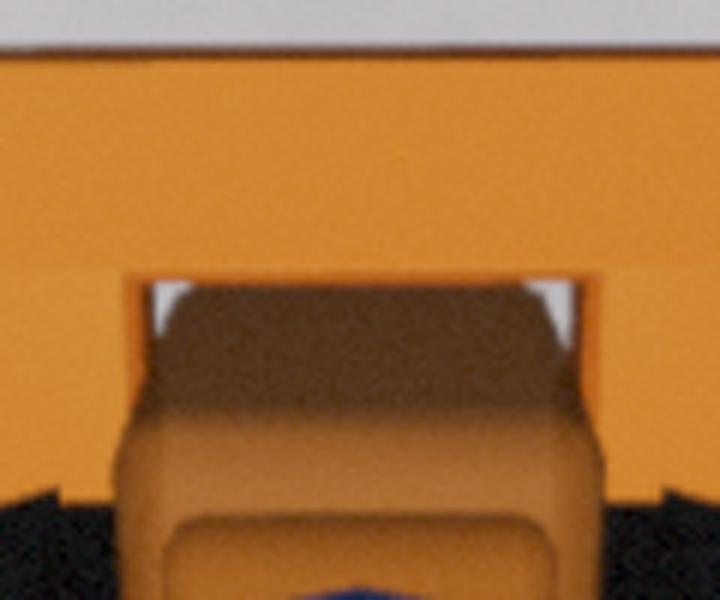

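Call:
play_rows(plan=[0,0,0.1,0,0,0,0.3,0,0,0.1,0,0,0,0.3,0,0,0.1,0,0,0,0.3,0,0,0.08,0,0,0,0.3,0,0,0,0,0,0,0.3,0,0,0,0,0,0,0.3])

```text
clock: 23.85
eef_pos: [0.578, -0.1079, 0.1257]
tool_rot: [0.979, -0.204, 0.0, 0.0]
ft_force: [-0.4, -1.2, 2.5]
opening: 0.453
```

Call:
play_rows(plan=[0,0,0.05,0,0,0,0.3,0,0,0,0,0,0,0.3,0,0,0,0,0,0,0.48,0,0,0,0,0,0,0.52,0,0,0,0,0,0,0.6,0,0,0,0,0,0,0.7,0,0,0,0,0,0,0.7,0,0,0,0,0,0,0.7])

```text
clock: 24.65
eef_pos: [0.5779, -0.1079, 0.1249]
tool_rot: [0.979, -0.204, -0.0, 0.0]
ft_force: [0.4, -0.5, 0.7]
opening: 0.7
```

```bash
python3 rel.py; python3 inhand.py .0252|head -3
```

```text
now [ 0.5779 -0.1079  0.1249] turn(tool deg) [ 0.05  0.   -0.17] then shift after turn cm [ 0.11  0.21 -0.03] shift before turn cm [ 0.11  0.21 -0.03] F [ 0.4 -0.5  0.7] op 0.7 t 24.65
rows [(168, 155), (169, 156), (170, 156), (171, 157), (172, 157), (173, 156), (174, 157), (175, 157), (176, 157), (177, 157), (178, 157), (179, 157), (180, 158), (181, 157), (182, 158), (183, 157), (184, 159), (185, 157), (186, 153), (187, 148), (188, 142), (189, 98), (190, 54), (191, 48), (192, 48), (193, 49), (194, 50), (195, 49), (196, 50), (197, 51), (198, 50), (199, 51)]
168 -39.26128383688457 | 170 -38.12816788421194 | 172 -36.99075988532111 | 174 -35.849035407651726 | 176 -34.70296983284708 | 178 -33.55253835498458 | 180 -32.397715978786145 | 182 -31.238477517807926 | 184 -30.07479759260917 | 186 -28.90665062890011 | 188 -27.73401085566852 | -0.004 near face bottom,top rows [np.float64(178.5), np.float64(200.7)] cap rows/cols [203.7 225.7] [296.5 334.5] captop [203.7 254. ] [296.5 334.5]
-0.002 near face bottom,top rows [np.float64(181.7), np.float64(204.9)] cap rows/cols [204.  229.9] [296.3 338.8] captop [204.  259.1] [296.3 338.8]
0 near face bottom,top rows [np.float64(184.8), np.float64(209.0)] cap rows/cols [204.3 234.1] [296.1 343.1] captop [204.3 264.2] [296.1 343.1]
```

View pics/ih.png

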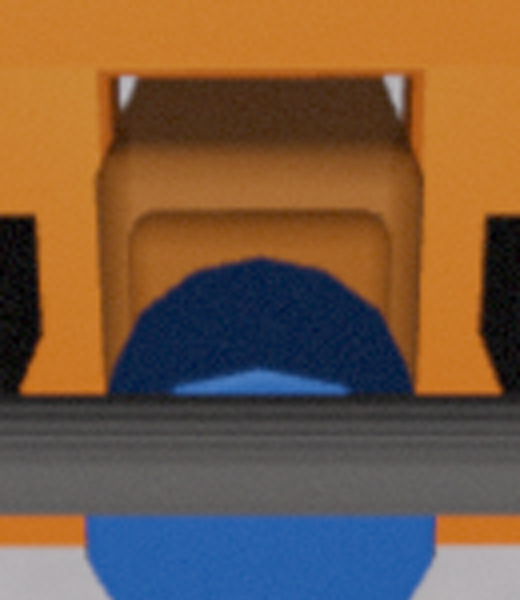

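Call:
play_rows(plan=[0,0,-0.5,0,0,0,0.7,0,0,-1,0,0,0,0.7,0,0,-2,0,0,0,0.7,0,0,-3,0,0,0,0.7,0,0,-3,0,0,0,0.7,0,0,-3,0,0,0,0.7,0,0,-2,0,0,0,0.7,0,-3,0,0,0,0,0.7,0,-4,0,0,0,0,0.7,0,-4,0,0,0,0,0.7,0,-4,0,0,0,0,0.7,0,-4,0,0,0,0,0.7,0,-3,0,0,0,0,0.7,0,0,0,0,0,0,0.9,0,0,0,0,0,0,0.9])

```text
clock: 26.25
eef_pos: [0.6657, 0.0941, 0.2702]
tool_rot: [0.979, -0.204, 0.0, 0.001]
ft_force: [-0.4, -0.9, -0.6]
opening: 0.854
```

Run:
```python
from h import *
go(pose_tool(0),toworld([-.2,0,.26]))
for n in ('scene','top'):
    p=shot(n,n+'14.png')
    c=np.array(proj(p,toworld([-.005,0,.15]))).astype(int);l,t=c-[65,60]
    im=cv2.resize(p['color'][t:t+100,l:l+130,::-1],None,fx=6,fy=6,interpolation=cv2.INTER_CUBIC)
    q=lambda x,y,z:np.round((np.array(proj(p,toworld([x-.005,y,z])))-[l,t]+.5)*6).astype(int)
    cv2.polylines(im,[np.array([q(a,b,.146) for a,b in ((-.026,-.02),(.026,-.02),(.026,.02),(-.026,.02))])],True,(0,255,0),1)
    cv2.polylines(im,[np.array([q(.017*np.cos(g),.017*np.sin(g),.18) for g in np.linspace(0,6.28,40)])],True,(0,255,0),1)
    cv2.imwrite('pics/%s14b.png'%n,im)
```

```text
now [0.6657 0.0941 0.2702] turn(tool deg) [ 0.08 -0.02 -0.1 ] then shift after turn cm [0.07 2.74 1.02] shift before turn cm [0.08 2.74 1.02] F [-0.4 -0.9 -0.6] op 0.854 t 26.25
```

View pics/scene14b.png

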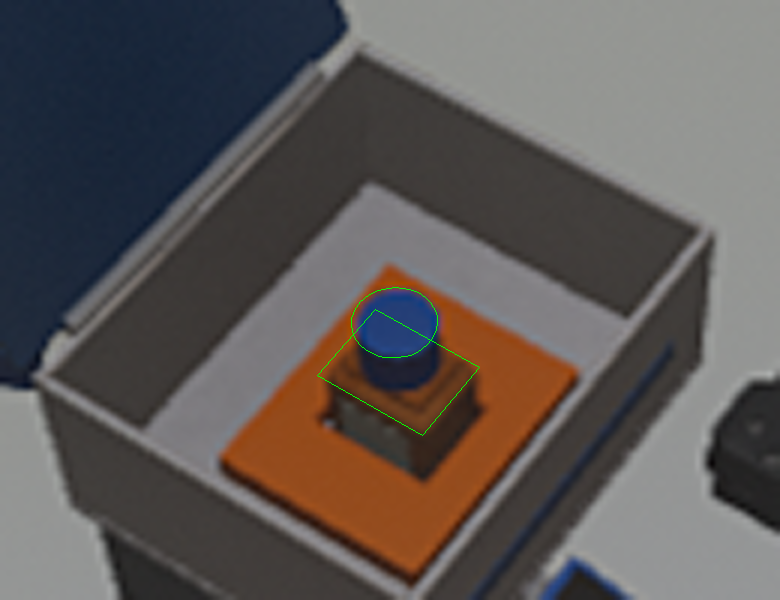

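View pics/top14b.png

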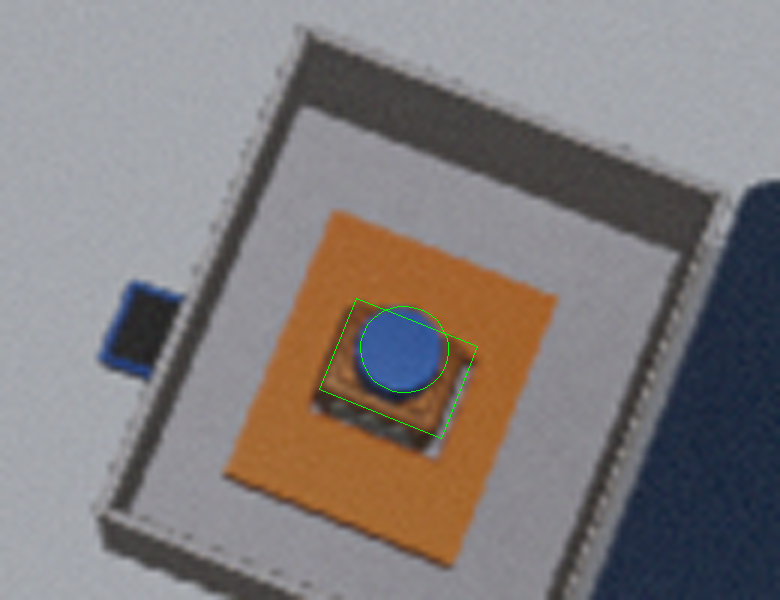

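Call:
play_rows(plan=[0,0,0,-7.2,0,0,0.9,0,0,0,-7.2,0,0,0.9,0,0,0,-7.2,0,0,0.9,0,0,0,-7.2,0,0,0.9,0,0,0,-7.2,0,0,0.9,0,0,0,-7.2,0,0,0.9,0,0,0,-7.2,0,0,0.9,0,-3.7,3,0,0,0,0.9,0,-3.7,3,0,0,0,0.9,0,-3.6,3.1,0,0,0,0.9,0,0,0,0,0,0,0.9,0,0,0,0,0,0,0.9])

```text
clock: 27.55
eef_pos: [0.666, 0.0921, 0.1284]
tool_rot: [0.885, -0.185, -0.087, 0.418]
ft_force: [0.9, 0.1, 1.0]
opening: 0.898
```

Run:
```python
from h import *
go(R.from_quat([0.886,-0.182,-0.087,0.418]).as_matrix(),[.6138,-.0259,.0186])
p=shot('wrist','w15.png')
```

```text
now [0.666  0.0921 0.1284] turn(tool deg) [ 0.03  0.19 -0.36] then shift after turn cm [-0.11 -0.27 16.94] shift before turn cm [-0.06 -0.28 16.94] F [0.9 0.1 1. ] op 0.898 t 27.55
```

View pics/w15.png

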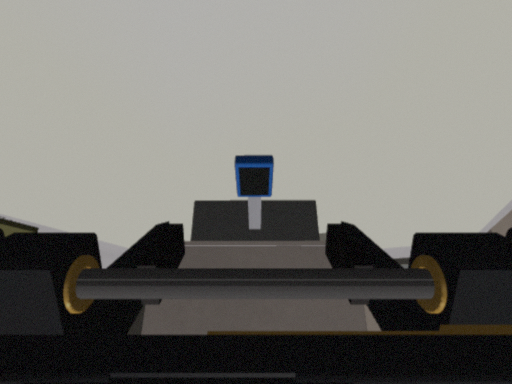

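Pad at about (254,176), centred between the fingers; advance the same way back.

Call:
play_rows(plan=[-0.05,-0.28,3,0,0,-0.3,0.9,0,0,4,0,0,0,0.9,0,0,4,0,0,0,0.9,0,0,3,0,0,0,0.9,0,0,1.6,0,0,0,0.9,0,0,1.2,0,0,0,0.9,0,0,0.1,0,0,0,0.9,0,0,0,0,0,0,0.7,0,0,0,0,0,0,0.5,0,0,0,0,0,0,0.3,0,0,0,0,0,0,0.2,0,0,0,0,0,0,0.2,0,0,0,0,0,0,0.2], squeeze=60)

```text
clock: 28.9
eef_pos: [0.6145, -0.0237, 0.0173]
tool_rot: [0.886, -0.182, -0.088, 0.417]
ft_force: [0.7, 0.9, -0.3]
opening: 0.451
```

```bash
python3 arc.py -0.01 0 35;python3 - <<'E'
from h import *
go(R.from_quat([0.886,-0.182,-0.087,0.418]).as_matrix(),[.6138,-.0259,.0186])
p=shot('wrist','w16.png')
E
```

```text
tcp box mm [-98.94528877  -0.93916165  17.30075113]
t cm [-0.00039972  0.07921827 -0.12258852] r deg [ 0.5729544   0.00185568 -0.00066906] total world [ 0.61469013 -0.02330782  0.01869242]
now [ 0.6145 -0.0237  0.0173] turn(tool deg) [-0.12  0.08  0.02] then shift after turn cm [0.02 0.25 0.09] shift before turn cm [0.02 0.25 0.09] F [ 0.7  0.9 -0.3] op 0.451 t 28.9
```

View pics/w16.png

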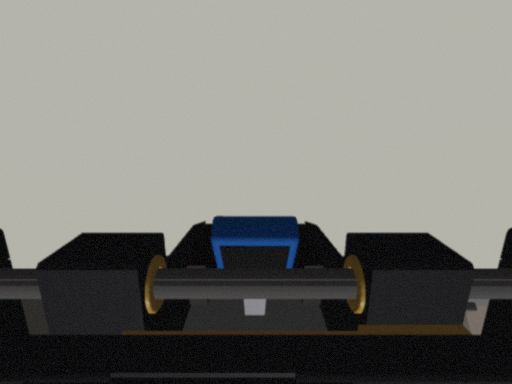

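Call:
play_rows(plan=[0,0.079,-0.123,0.573,0,0,0.2,0,0.079,-0.123,0.573,0,0,0.2,0,0.079,-0.123,0.573,0,0,0.2,0,0.079,-0.123,0.573,0,0,0.2,0,0.079,-0.123,0.573,0,0,0.2,0,0.079,-0.123,0.573,0,0,0.2,0,0.079,-0.123,0.573,0,0,0.2,0,0.079,-0.123,0.573,0,0,0.2,0,0.079,-0.123,0.573,0,0,0.2,0,0.079,-0.123,0.573,0,0,0.2,0,0,0,0,0,0,0.2], squeeze=60)

```text
clock: 30.05
eef_pos: [0.616, -0.0201, 0.0324]
tool_rot: [0.906, -0.187, -0.078, 0.372]
ft_force: [3.5, 2.8, 4.4]
opening: 0.451
```

```bash
python3 arc.py -0.01 0 35;python3 - <<'E'
from h import *
s=manip.read_state();print(s['ft_force'],s['opening'])
p=shot('wrist','w17.png')
p=shot('scene','s17.png');cv2.imwrite('pics/s17b.png',cv2.resize(p['color'][60:280,130:410,::-1],None,fx=2.7,fy=2.7))
E
```

```text
tcp box mm [-102.84997631   -0.95741981   32.36907748]
t cm [-0.0004274   0.07993349 -0.12204255] r deg [ 0.57295501  0.00142941 -0.00107029] total world [ 0.61616349 -0.01985519  0.03379903]
[3.48742834 2.81966358 4.37920488] 0.450636059576759
```

View pics/s17b.png

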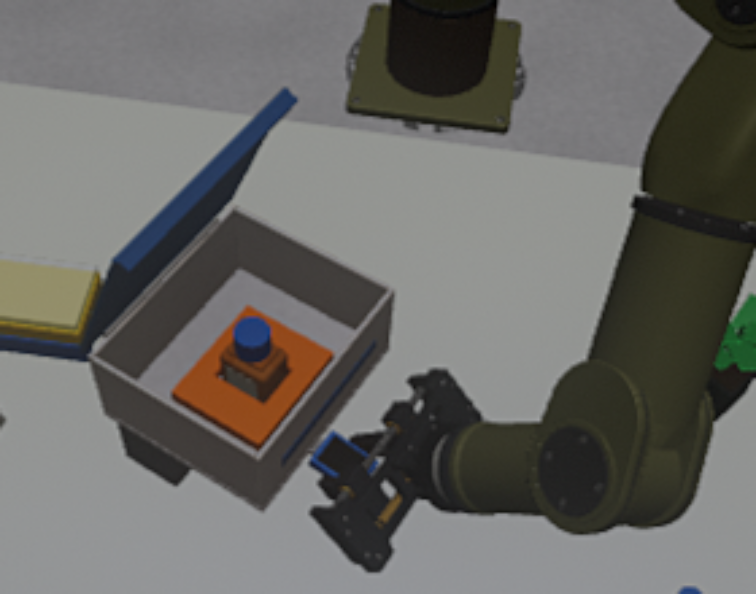

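View pics/w17.png

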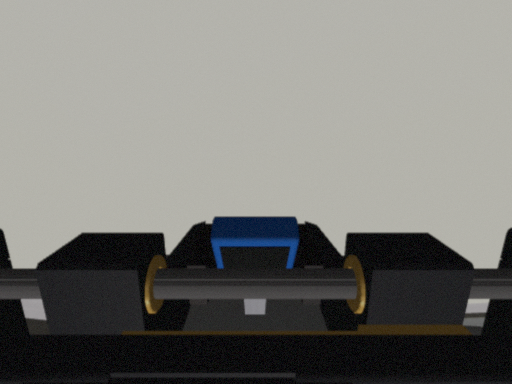

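Call:
play_rows(plan=[0,0.08,-0.122,0.573,0,0,0.2,0,0.08,-0.122,0.573,0,0,0.2,0,0.08,-0.122,0.573,0,0,0.2,0,0.08,-0.122,0.573,0,0,0.2,0,0.08,-0.122,0.573,0,0,0.2,0,0.08,-0.122,0.573,0,0,0.2,0,0.08,-0.122,0.573,0,0,0.2,0,0.08,-0.122,0.573,0,0,0.2,0,0.08,-0.122,0.573,0,0,0.2,0,0.08,-0.122,0.573,0,0,0.2,0,0,0,0,0,0,0.2])

```text
clock: 31.25
eef_pos: [0.617, -0.0181, 0.0473]
tool_rot: [0.923, -0.19, -0.069, 0.326]
ft_force: [3.1, 3.1, 8.2]
opening: 0.444
```

```bash
python3 arc.py -0.07 0 35;python3 - <<'E'
from h import *
s=manip.read_state();print(s['ft_force'],s['opening'])
p=shot('wrist','w18.png')
p=shot('scene','s18.png');cv2.imwrite('pics/s18b.png',cv2.resize(p['color'][60:280,130:410,::-1],None,fx=2.7,fy=2.7))
E
```

```text
tcp box mm [-105.10831229   -0.93332632   47.25512469]
t cm [-0.00310989  0.58770702 -0.83461551] r deg [ 4.01068545  0.00867434 -0.00883621] total world [ 0.6172356  -0.01743699  0.05744052]
[3.11593521 3.12794035 8.22097852] 0.4437774347340688
```

View pics/s18b.png

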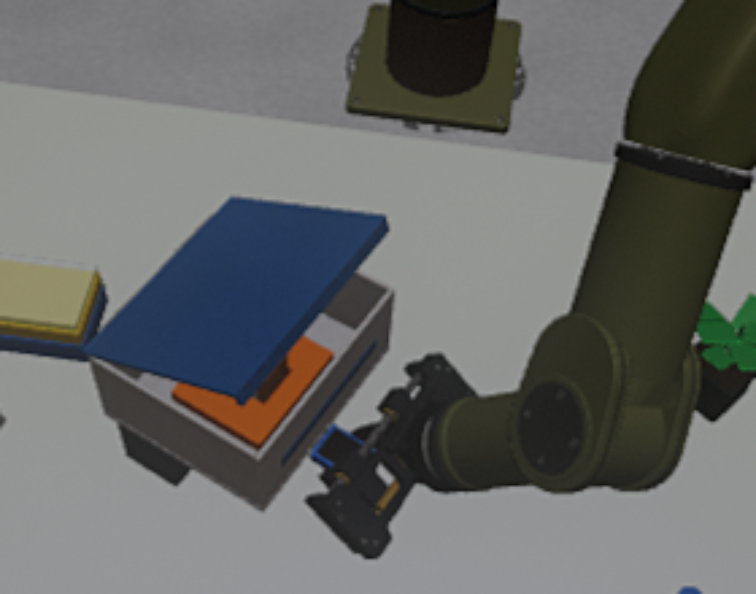

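View pics/w18.png

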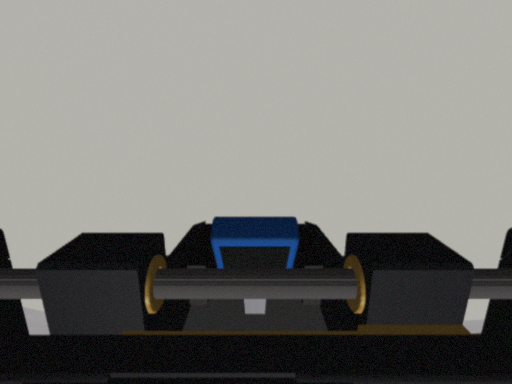

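Call:
play_rows(plan=[0,0.08,-0.121,0.573,0,0,0.2,0,0.08,-0.121,0.573,0,0,0.2,0,0.08,-0.121,0.573,0,0,0.2,0,0.08,-0.121,0.573,0,0,0.2,0,0.08,-0.121,0.573,0,0,0.2,0,0.04,-0.06,0.287,0,0,0.2,0,0.04,-0.06,0.287,0,0,0.2,0,0.04,-0.06,0.287,0,0,0.2,0,0,0,0,0,0,0.2,0,0,0,0,0,0,0.2])

```text
clock: 32.35
eef_pos: [0.6172, -0.0175, 0.0561]
tool_rot: [0.933, -0.192, -0.063, 0.296]
ft_force: [2.6, 2.6, 8.2]
opening: 0.448
```

```bash
python3 arc.py -0.01 0 35;python3 - <<'E'
from h import *
s=manip.read_state();print(s['ft_force'],s['opening'])
p=shot('scene','s19.png');cv2.imwrite('pics/s19b.png',cv2.resize(p['color'][120:260,150:290,::-1],None,fx=4.2,fy=4.2,interpolation=cv2.INTER_CUBIC))
E
```

```text
tcp box mm [-105.75933743   -0.94812976   56.09344957]
t cm [-0.00047876  0.07987236 -0.12206831] r deg [ 0.57295453  0.00141175 -0.00132344] total world [ 0.61723268 -0.01740645  0.05755131]
[2.56056933 2.58624936 8.22040231] 0.44831524691800806
```

View pics/s19b.png

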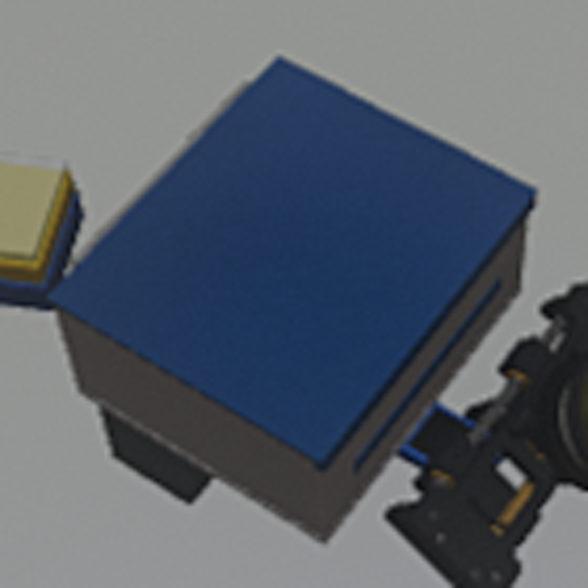

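Call:
play_rows(plan=[0,0.04,-0.06,0.287,0,0,0.2,0,0.02,-0.03,0.143,0,0,0.2,0,0.02,-0.03,0.143,0,0,0.2,0,0,0,0,0,0,0.2,0,0,0,0,0,0,0.2])

```text
clock: 32.9
eef_pos: [0.6172, -0.0173, 0.0561]
tool_rot: [0.935, -0.192, -0.062, 0.291]
ft_force: [5.0, 1.2, 1.1]
opening: 0.449
```

Call:
play_rows(plan=[0,0.03,-0.05,0,0,0,0.2,0,0,0,0,0,0,0.2])

```text
clock: 33.1
eef_pos: [0.6172, -0.0173, 0.0561]
tool_rot: [0.935, -0.192, -0.062, 0.291]
ft_force: [5.8, 1.3, -1.0]
opening: 0.45
```

Run:
```python
from h import *
s=manip.read_state();print(s['ft_force'],s['opening'],s['eef_pos'])
p=shot('scene','s20.png');cv2.imwrite('pics/s20b.png',cv2.resize(p['color'][150:240,190:280,::-1],None,fx=6.5,fy=6.5,interpolation=cv2.INTER_CUBIC))
```

```text
[ 5.82361055  1.32160228 -1.00780382] 0.45049578400663487 [ 0.61723563 -0.01728306  0.05611106]
```

View pics/s20b.png

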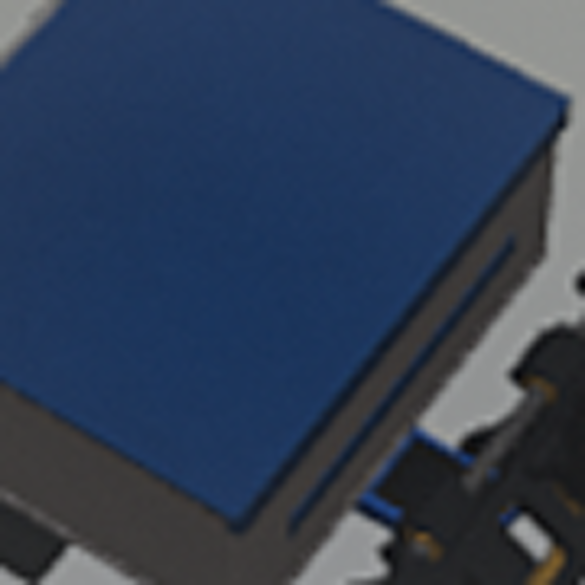

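Shut, and the pedal is at its upper stop. Release and back away along the tool axis.

Call:
play_rows(plan=[0,0,0,0,0,0,0.47,0,0,0,0,0,0,0.5,0,0,0,0,0,0,0.6,0,0,0,0,0,0,0.75,0,0,0,0,0,0,0.9,0,0,0,0,0,0,0.9,0,0,-1,0,0,0,0.9,0,0,-2,0,0,0,0.9,0,0,-3,0,0,0,0.9,0,0,-4,0,0,0,0.9,0,0,-4,0,0,0,0.9,0,2,-3,0,0,0,0.9,0,0,0,0,0,0,0.9,0,0,0,0,0,0,0.9])

```text
clock: 34.55
eef_pos: [0.6496, 0.0561, 0.2095]
tool_rot: [0.935, -0.193, -0.061, 0.291]
ft_force: [-0.2, 0.1, -0.4]
opening: 0.901
```

Run:
```python
from h import *
s=manip.read_state();print(s['ft_force'],s['opening'],s['eef_pos'],s['clock'])
p=shot('scene','s21.png');cv2.imwrite('pics/s21b.png',cv2.resize(p['color'][110:320,60:440,::-1],None,fx=2.1,fy=2.1,interpolation=cv2.INTER_CUBIC))
q=shot('top','t21.png');cv2.imwrite('pics/t21b.png',cv2.resize(q['color'][110:290,50:430,::-1],None,fx=2.1,fy=2.1,interpolation=cv2.INTER_CUBIC))
a=cv2.imread('pics/scene0.png').astype(int);b=p['color'][:,:,::-1].astype(int)
d=abs(a-b).max(2);cv2.imwrite('pics/d21.png',np.clip(d*3,0,255).astype(np.uint8))
w=shot('wrist','w21.png')
```

```text
[-0.19152396  0.08347998 -0.35937214] 0.9013782082195373 [0.64960862 0.0560944  0.20953572] 34.55
```

View pics/s21b.png

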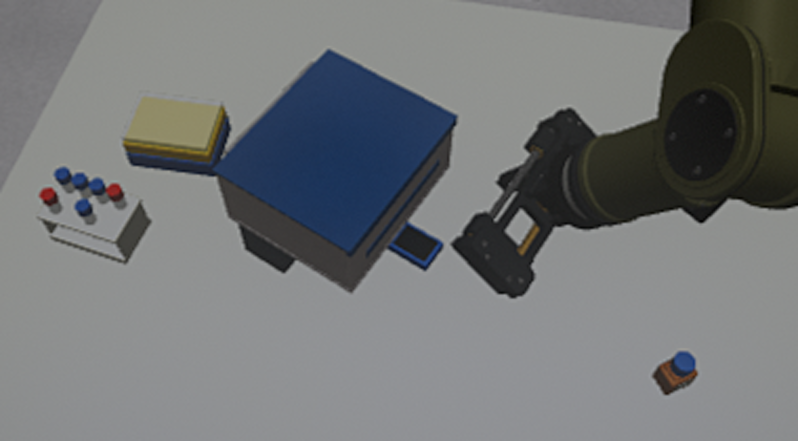

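View pics/t21b.png

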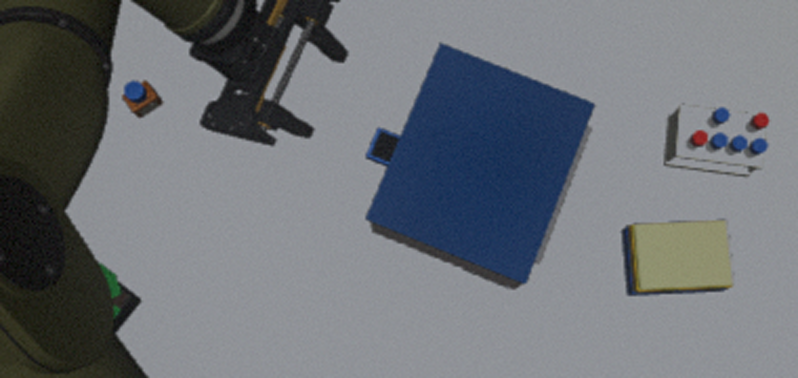

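View pics/d21.png

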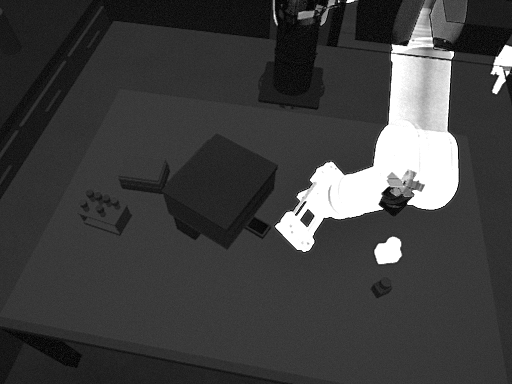

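Call:
play_rows(plan=[0,2.3,-3.3,0,0,0,0.9,0,2.3,-3.3,0,0,0,0.9,0,0,0,7,0,0,0.9,0,0,0,7,0,0,0.9,0,0,0,7,0,0,0.9,0,0,0,7,0,0,0.9,0,0,0,7,0,0,0.9,0,0,0,0,0,0,0.9,0,0,0,0,0,0,0.9])

```text
clock: 35.6
eef_pos: [0.6489, 0.0551, 0.2881]
tool_rot: [0.979, -0.203, -0.003, -0.002]
ft_force: [0.8, 0.9, 0.1]
opening: 0.905
```

Run:
```python
from h import *
s=manip.read_state();print(s['ft_force'],s['eef_pos'],s['clock'],abs(s['qvel']).max())
p=shot('scene','s22.png');q=shot('top','t22.png')
im=np.hstack([cv2.imread('pics/scene0.png')[150:320,300:460],p['color'][150:320,300:460,::-1]]);cv2.imwrite('pics/cmp.png',cv2.resize(im,None,fx=2.4,fy=2.4))
im=np.hstack([cv2.imread('pics/top0.png')[120:290,50:250],q['color'][120:290,50:250,::-1]]);cv2.imwrite('pics/cmp2.png',cv2.resize(im,None,fx=1.9,fy=1.9))
```

```text
[0.84902704 0.87618155 0.12064042] [0.64891579 0.05506014 0.28810316] 35.6 0.04521031782451785
```

View pics/cmp.png

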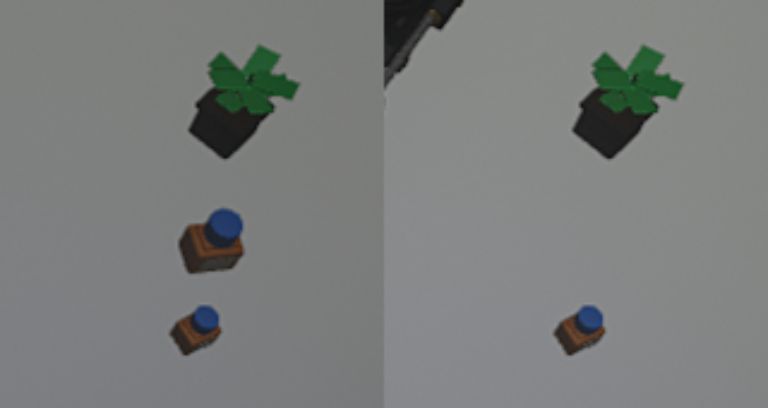

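View pics/cmp2.png

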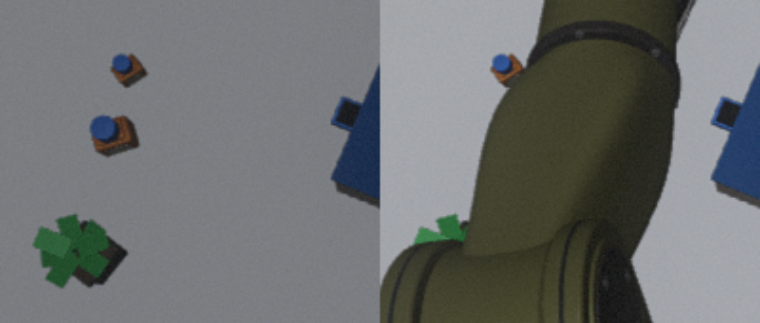

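The seedling is exactly where it stood, and the pad and lid match the first pictures. Handing in.

```bash
python3 -c "
from h import *
print(workorder.hand_in())"
```

```text
the job is handed in; nothing more can be done
None
```

I put the amber bottle in the orange seat, shut the lid with the pedal and handed the job in at about 35.7 s. The hand-in gives no verdict.

**What I did:**
- I pinched the pad and pressed it along its arc to the bottom, and the lid stayed open by itself.
- I picked up the larger of the two bottles and lowered it into the seat.
- I pinched the pad again and raised it slowly, at about 0.7 rad/s at the lid, until it met its upper stop. Then I let go and backed away.

**What went wrong on the way:** My first try at seating the bottle landed on the edge of the seat, at about 12 N, and tilted the bottle by about 0.02 rad in the grip. I lifted it, moved it 1.7 mm and it went in freely. My bottle-to-seat measurements differed by 1–3 mm between cameras.

**Last checks:**
- **Bottle:** before the lid closed, both fixed cameras showed it fully down, upright and lined up. It cannot be seen now that the lid is shut.
- **Lid and pedal:** they match the starting pictures. The force on the pad dropped from 8 N upward to about zero at the stop.
- **Bystanders:** the seedling, tube rack and tip box have not moved in the scene view.
- **Robot:** the wrist force was about 1 N, with the hand clear of everything.

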